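# Lock the tin clamp over centre with its extension bar

### The job

Lock the small tin in the tin clamp on the worktop: take the blue-handled extension bar from its wooden rest, push its socket fully home on the clamp's short lever stub without ramming it, and with the bar swing the lever counter-clockwise (seen from above) past its dead point until it lies on its end stop, easing off as soon as you feel the stop. Then draw the bar off and put it back in its rest. Move the lever with the bar only, do not touch the clamp or the tin with the gripper itself, and leave the salt shaker, the teaspoon and the mug alone.

Things in the scene. Friction and masses are not known exactly. Their poses are not given: they have to be found in the camera images.
- clamp: pale metal tin clamp, fixed on the worktop; base plate 90 x 230 x 12 mm. Origin: on the worktop on the vertical pivot axis of the lever; +y points along the plate to the tin (centre about 115 mm away), z up. All of it is below 80 mm
- lever (a joint): angle of the red lever about its vertical pivot, rad, growing counter-clockwise from above: 0 = open stop (start; stub 2.88 rad from the clamp's +x), dead point 1.21, rigid end stop 1.25. A spring drives it back to 0 before the dead point (up to 1.4 N m, some 11 N at the bar's grip place, 125 mm from the pivot when home) and onto the end stop beyond it; it is easily knocked back
- stub_root (a point): on the lever: centre of the face of the red collar (34 x 32 mm) where the bare steel stub begins, 35 mm from the pivot axis, 55 mm above the worktop; x axis = outward along the stub, z up. The round stub is 10 mm thick and 50 mm long, the last 12 mm tapered to 5 mm
- stub_tip (a point): tip of the stub, 50 mm outward of stub_root along its x axis
- bar: extension bar, 166 mm long, 0.18 kg: steel square socket tube, 26 mm outside, 20 mm inside, 55 mm deep, on a blue handle 18 mm wide, 26 mm high. Origin: on its axis in the handle, the place to grip; x axis = along the bar to the socket mouth, z up. Handle from x = +26 to -74 mm, mouth at x = +90 mm. Home on the stub, the mouth meets the red collar
- bar_mouth (a point): centre of the socket mouth of the bar, 90 mm from its origin along its x axis. The loose socket has 5 mm of play all round the stub, so the lever lags the bar by up to about 0.1 rad. On the rigid stops (pushing home, and at the end stop) press with no more than about 8 N at the handle
- rest_seat (a point): the wooden bar rest, fixed on the worktop (foot 150 x 70 x 8 mm): the point where the bar's origin lies when the bar is in the rest, 55 mm above the worktop; x axis = direction in which the bar lies, z up. Two notched uprights 12 mm thick at x = +-55 mm carry the bar; notches 31 mm wide, a little flared, their lips up to about 69 mm above the worktop
- jaw_pad: black rubber pad 50 x 6 x 30 mm of the sliding jaw that the lever drives towards the tin; origin at its centre
- tin: small tin with a red and white label, 75 mm across, 58 mm high, standing loose on the clamp's plate between the jaw pad and the grey V jaw; origin at the centre of its underside
- salt_shaker: grey and glass salt shaker, 44 mm across, 90 mm high, loose bystander; origin under its centre
- teaspoon: metal teaspoon, 132 x 26 x 9 mm, loose bystander lying on the worktop; origin under its centre
- mug: white mug with dots, 92 x 127 x 93 mm, loose bystander; origin under its centre

How it is judged:
By the outcome, as a careful person would: the job done as asked, in the order asked, and still so for the second after the job is handed in, with the robot touching nothing.
It also fails if it takes over 72 s, if anything falls off the work surface, if the arm or the gripper's body presses on something with over 40 N, if the wrist force passes 120 N, or if a joint passes its speed limit or range.

### The arm

A 6-joint arm with a two-finger parallel gripper is mounted at the origin on a cart in front of the work surface, level with it; the furniture and walls round the work are solid. World frame = base frame: x ahead of the robot, y to its left, z up, the work surface at z = 0. Lengths are in m, angles in degrees, forces in N, time in s.
With the tool pointing down it reaches from about 0.375 to 0.9 m from the base axis. Payload 3.1 kg.
Tool frame: the origin (TCP) lies midway between the tips of the shut fingers; the grasp point (between the pads) lies 19 mm behind it; x points along the fingers, z is the direction in which the jaws open and shut, and the axes are right-handed (so a half turn about x gives the same grasp; the last joint's range is limited). The gripper opens to 87 mm and grips with 3 to 60 N. Pads are 19 mm wide; open, the fingers measure 117 mm over their backs; the gripper's body (75 mm by 190 mm) begins 51 mm behind the grasp point.
Start: joints at [57.783, 30.224, 82.088, -0, 67.689, -10.227], TCP at [0.234, 0.58, 0.223] pointing down, gripper open.
Joint ranges: [-176.69, 176.69], [-43.24, 126.21], [12.49, 139.97], [-82, 262], [0, 151.66], [-163.58, 163.58]. Speed limits (degrees/s): [159.86, 159.86, 180, 180, 180, 180].

### API

Orientations are given as a 3x3 rotation matrix whose columns are the frame's x, y, z axes.
In Python, from rig import * gives the robot as it stands.
- The arm moves only by the tool play_rows, never from a script. Its argument "rows" is a list that holds one entry, the list of rows, each a list of 7 numbers: the shift along the tool's x, y, z in m, then the turn, a rotation vector about the tool's x, y, z in degrees, then the finger opening in m, from 0 to 0.087. A call has 1 to 12 rows; each row is the pose to reach, as a shift and turn from the pose commanded when the call began, along the tool's axes at that moment; what a row does not reach only later rows make up. A row lasts 1/10 s, in which the tool goes at most 50 mm and 8.59 degrees, less where a joint would pass 70% of its speed; a pose out of reach is approached as far as the arm can. A call with a gripper value outside its range is refused whole. The fingers move at their own pace and stop on an object; the grip force is fixed at half the most. Time passes only in rows, so rows that repeat a pose let the fingers close. It gives the time, the measured TCP pose, the force and the opening at its end, in the units of the state.
- read_state(): the state, without advancing time (a new reading comes with each control period).
- capture(name): name is "scene" or "top"; returns a dict with "pixels" (480x640x3 uint8, red, green, blue), "intrinsics" (3x3 intrinsics, pixels), "k1" (the pictures are not rectified: a ray, as slopes to the right and down, at radius r is drawn at 1 + k1 r^2 times it, then the intrinsics apply), "rvec" (rotation vector, rad) and "tvec" (3), from world to camera coordinates, as OpenCV has them. Camera axes: x right, y down, z forward; pixel columns grow to the right and rows downward; lengths in m; the calibration is good to about 2 mm. A picture is of the moment at which its call begins. There is no depth.
- hand_in(): hands the job in, once; it reports no verdict.
Trained networks look in the newest picture that a camera, given by its name, has taken for a name from the list of things; names that differ only in an ending like _2 or _b are one class to them, and where a whole thing is asked for, a point or a joint stands for the part that bears it (a point fixed in the world has none). Each returns a list of dicts, best first, with "p" (0 to 1); they miss things now and then, are a little off and sometimes report something else, mostly with a low value. They report only what shows in the picture. A call takes as long as a camera call.
- trace(camera, target): "mask" (480x640 bool, what is visible of it) and "at" ([column, row] in pixels, amid what is visible of it).
The state is a dict: "time_s": time; "joint_positions": joint angles; "qvel": joint speeds; "tau": joint torques, N m; "position": TCP position; "tcp_rot": TCP orientation; "force": force on the tool from outside, world axes, zero at the start; "moment": the same for the moment, N m; "opening": opening from 0.0 (shut) to 1.0 (fully open).
Only numpy, scipy, OpenCV 4.12 (cv2) and the standard library are available. Lean on these libraries where they do the work, as an engineer would, in place of code of your own. Each camera call takes 0.05 s, during which the arm holds its last target.

## Working session

There is one attempt and no reset: what is moved stays moved. The work goes in short steps, Python scripts to look and compute and a tool call to move; the robot and the scene stay as the last step left them, time stands still between calls to the robot, and variables do not carry over. Pictures are saved under pics/ and viewed, and the job is handed in when it is done.

Besides the shell and the picture viewer there is one more tool, called after ">>>" as name([rows], argument=value, ...), one row to a line, values as JSON. play_rows: Moves the arm, as the interface text tells. Its arguments: {"type":"object","properties":{"rows":{"type":"array"}},"required":["rows"]}

```bash
mkdir -p pics; ls; cat > h.py <<'E'
from rig import *
import numpy as np, cv2
def snap(cam,fn=None):
    c=capture(cam)
    if fn: cv2.imwrite('pics/'+fn,cv2.cvtColor(c["pixels"],cv2.COLOR_RGB2BGR))
    return c
E
python3 - <<'E'
from h import *
for n in ("scene","top"):
    c=snap(n,n+"0.png"); print(n,c["intrinsics"],c["k1"],c["rvec"],c["tvec"])
print(read_state())
E
```

```text
pics
scene [[450.62663359   0.         327.64654122]
 [  0.         450.62663359 242.08197322]
 [  0.           0.           1.        ]] -0.10352932712698552 [ 2.0558038  -0.22147478  0.15203657] [-0.50205512  0.24577904  0.64292402]
top [[544.63565938   0.         327.915378  ]
 [  0.         544.63565938 250.21425207]
 [  0.           0.           1.        ]] 0.026396578172088413 [ 2.22201325 -2.1771508   0.03636802] [0.25441079 0.54835065 1.00880639]
{'time_s': 0.1, 'joint_positions': array([ 5.77829254e+01,  3.02728501e+01,  8.21464823e+01, -7.76805328e-05,
        6.76872145e+01, -1.02265991e+01]), 'qvel': array([ 0.00784674, -0.13084662, -0.1951926 , -0.04787577,  0.09515297,
        0.08345417]), 'tau': array([ 7.02538529e-06, -4.40984595e+01, -1.77150142e+01,  6.34621060e-02,
        5.33829792e-02, -4.74519641e-05]), 'position': array([0.23366178, 0.57900777, 0.22169215]), 'tcp_rot': array([[-9.90341738e-04, -9.27246144e-01,  3.74451074e-01],
       [-1.57394979e-03,  3.74452240e-01,  9.27244867e-01],
       [-9.99998271e-01,  3.28922103e-04, -1.83027456e-03]]), 'force': array([-2.63025938e-01,  3.66440480e-01,  3.27036870e-04]), 'moment': array([0.01376241, 0.03584966, 0.02477462]), 'opening': 1.004683560437965}
```

View pics/scene0.png

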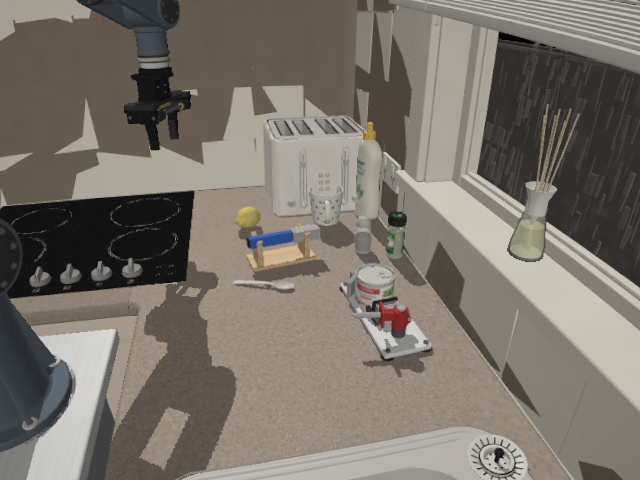

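View pics/top0.png

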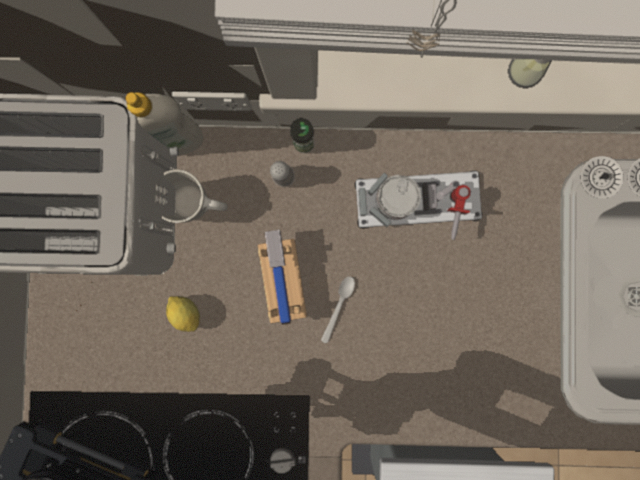

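```bash
cat >> h.py <<'E'
def cam(c):
    R,_=cv2.Rodrigues(np.array(c["rvec"],float)); return R,np.array(c["tvec"],float).ravel(),np.array(c["intrinsics"],float),np.array([c["k1"],0,0,0],float)
def proj(c,P):
    R,t,K,d=cam(c); return cv2.projectPoints(np.atleast_2d(np.array(P,float)),np.array(c["rvec"],float),t,K,d)[0][:,0]
def onz(c,px,z):
    R,t,K,d=cam(c); px=np.array(px,float).reshape(-1,1,2)
    u=cv2.undistortPoints(px,K,d)[:,0]; r=np.c_[u,np.ones(len(u))]@R; C=-R.T@t
    return C+r*((z-C[2])/r[:,2])[:,None]
def ptri(ca,pa,cb,pb):
    A=[]
    for c,p in((ca,pa),(cb,pb)):
        R,t,K,d=cam(c); u=cv2.undistortPoints(np.array(p,float).reshape(1,1,2),K,d)[0,0]
        P=np.c_[R,t]; A+= [u[0]*P[2]-P[0],u[1]*P[2]-P[1]]
    v=np.linalg.svd(np.array(A))[2][-1]; return v[:3]/v[3]
E
python3 - <<'E'
from h import *
cs={n:snap(n) for n in("scene","top")}
R,t,K,d=cam(cs["top"]);print("topC",-R.T@t);R,t,K,d=cam(cs["scene"]);print("scC",-R.T@t)
z={"clamp":0.02,"lever":.055,"bar":.055,"rest_seat":.03,"tin":.058,"jaw_pad":.04,"salt_shaker":.09,"teaspoon":.005,"mug":.09,"bar_mouth":.055,"stub_tip":.055}
ov={n:cs[n]["pixels"].copy() for n in cs}
for k in z:
  for n in cs:
    r=trace(n,k)
    for q in r[:2]:
        m=q["mask"].astype(np.uint8); print(k,n,round(q["p"],2),np.round(q["at"],1),m.sum(),np.round(onz(cs[n],q["at"],z[k])[0],3))
        if q is r[0] and q["p"]>.5:
            cc,_=cv2.findContours(m,cv2.RETR_EXTERNAL,cv2.CHAIN_APPROX_NONE); cv2.drawContours(ov[n],cc,-1,(0,255,0),1)
            np.save(f"m_{n}_{k}.npy",q["mask"])
x=cv2.resize(ov["top"][130:350,220:500],None,fx=2.8,fy=2.7,interpolation=cv2.INTER_CUBIC);cv2.imwrite("pics/top1.png",x[:,:,::-1])
x=cv2.resize(ov["scene"][170:370,220:450],None,fx=3,fy=3,interpolation=cv2.INTER_CUBIC);cv2.imwrite("pics/scene1.png",x[:,:,::-1])
for n in cs: np.save("raw_"+n+".npy",cs[n]["pixels"])
import pickle; pickle.dump(cs,open("cs.pkl","wb"))
E
```

```text
topC [0.50422851 0.25998124 1.03017813]
scC [ 0.38288961 -0.54808234  0.52803339]
clamp scene 0.89 [390.6 324.1] 3277 [0.641 0.047 0.02 ]
clamp top 0.94 [433.9 203.5] 4746 [0.634 0.07  0.02 ]
lever top 0.96 [459.3 200.1] 583 [0.636 0.032 0.055]
bar scene 0.85 [286.7 236.7] 955 [0.499 0.351 0.055]
bar top 0.6 [276.5 269.8] 1180 [0.504 0.357 0.055]
rest_seat scene 0.74 [276.7 256.9] 1272 [0.47  0.308 0.03 ]
rest_seat scene 0.56 [390.2 324.7] 3105 [0.635 0.034 0.03 ]
rest_seat top 0.79 [289.9 284.1] 1917 [0.479 0.334 0.03 ]
tin scene 0.95 [372.3 282.4] 1360 [0.63  0.129 0.058]
tin top 0.61 [275.2 271.5] 1223 [0.501 0.359 0.058]
tin top 0.6 [397.3 197.5] 1557 [0.638 0.143 0.058]
jaw_pad scene 0.57 [382.6 302.5] 81 [0.638 0.087 0.04 ]
jaw_pad top 0.73 [425.3 198. ] 139 [0.641 0.09  0.04 ]
salt_shaker scene 0.87 [360.5 237.9] 582 [0.641 0.249 0.09 ]
salt_shaker scene 0.4 [285.1 236.9] 887 [0.487 0.285 0.09 ]
salt_shaker top 0.67 [283.8 173.5] 551 [0.672 0.344 0.09 ]
teaspoon scene 0.69 [277.  283.1] 183 [0.461 0.243 0.005]
teaspoon top 0.8 [338.8 294.9] 439 [0.46  0.243 0.005]
mug scene 0.66 [323.9 208.2] 951 [0.598 0.413 0.09 ]
mug top 0.89 [188.7 202.7] 1764 [0.617 0.508 0.09 ]
bar_mouth scene 0.96 [281.1 237.9] 875 [0.486 0.348 0.055]
bar_mouth top 0.64 [281.8 270.7] 1188 [0.503 0.347 0.055]
stub_tip scene 0.9 [390.4 315.2] 760 [0.631 0.029 0.055]
stub_tip top 0.75 [459.8 205.1] 669 [0.627 0.031 0.055]
```

View pics/top1.png

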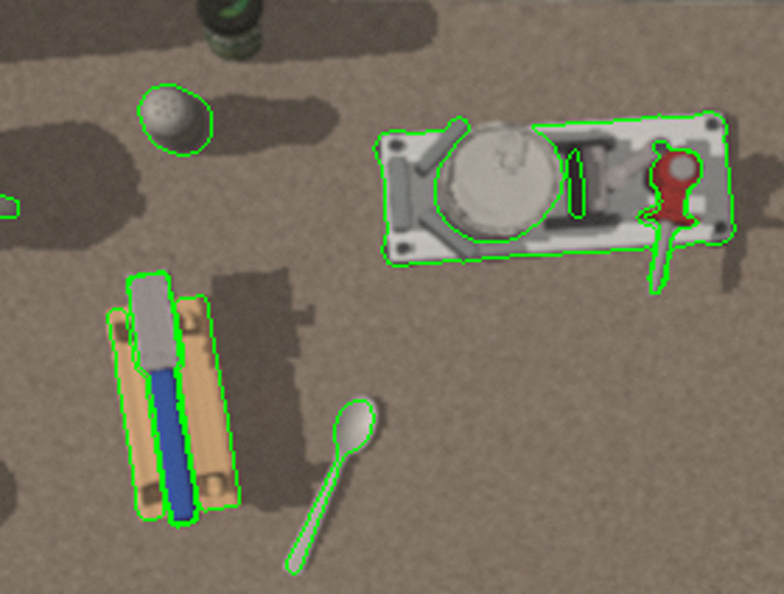

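View pics/scene1.png

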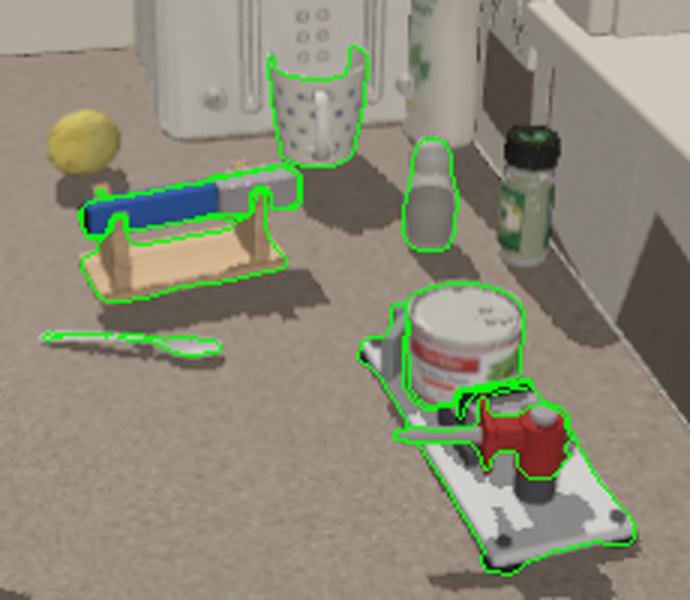

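```bash
cat > fit.py <<'E'
from h import *
from scipy.optimize import minimize
def Rz(a): return np.array([[np.cos(a),-np.sin(a),0],[np.sin(a),np.cos(a),0],[0,0,1]])
def box(x0,x1,y0,y1,z0,z1): return np.array([[x,y,z] for x in(x0,x1) for y in(y0,y1) for z in(z0,z1)],float)
S=8
def render(c,parts,pose,up,x0,y0,w,h):
    m=np.zeros((h*up,w*up),np.uint8)
    for P in parts:
        W=P@Rz(pose[2]).T+np.array([pose[0],pose[1],0]); q=proj(c,W)
        q=((q+.5-[x0,y0])*up-.5)
        hull=cv2.convexHull(q.astype(np.float32))[:,0]
        cv2.fillConvexPoly(m,np.round(hull*16).astype(np.int32),1,shift=4)
    return m
BAR=[box(-.074,.026,-.009,.009,.042,.068),box(.026,.090,-.013,.013,.042,.068)]
REST=[box(-.075,.075,-.035,.035,0,.008)]
def fitmask(c,parts,mask,p0,up=4):
    ys,xs=np.where(mask);x0,y0=xs.min()-10,ys.min()-10;w,h=xs.max()+10-x0,ys.max()+10-y0
    M=cv2.resize(mask[y0:y0+h,x0:x0+w].astype(np.uint8),None,fx=up,fy=up,interpolation=cv2.INTER_NEAREST)
    def f(p):
        m=render(c,parts,p,up,x0,y0,w,h); return 1-(m&M).sum()/(m|M).sum()
    best=None
    for k in range(3):
        s=np.vstack([p0]+[np.array(p0)+d for d in np.diag([.008,.008,.05])*(-1)**k])
        r=minimize(f,p0,method="Nelder-Mead",options=dict(initial_simplex=s,xatol=1e-5,fatol=1e-6)); p0=r.x
    return r.x,1-r.fun
E
python3 - <<'E'
from fit import *
import pickle
cs=pickle.load(open("cs.pkl","rb"))
mt=np.load("m_top_bar.npy");ms=np.load("m_scene_bar.npy")
c=cs["top"]
e=onz(c,[[275,232],[285,322]],.068);d=e[0]-e[1];print(e)
p0=[e.mean(0)[0],e.mean(0)[1],np.arctan2(d[1],d[0])]
pb,i=fitmask(c,BAR,mt,p0);print("bar top",np.round(pb,4),i)
pb2,i=fitmask(cs["scene"],BAR,ms,pb);print("bar scene",np.round(pb2,4),i)
# colour-based
hsv=cv2.cvtColor(c["pixels"],cv2.COLOR_RGB2HSV)
o={}
for n in cs:
    img=cv2.cvtColor(cs[n]["pixels"],cv2.COLOR_RGB2BGR);o[n]=img
for n,(x0,y0,w,h,f) in {"top":(250,220,70,110,5),"scene":(230,210,110,70,7)}.items():
    x=cv2.resize(o[n][y0:y0+h,x0:x0+w],None,fx=f,fy=f,interpolation=cv2.INTER_CUBIC)
    for p,col in((pb,(0,255,0)),(pb2,(0,0,255))):
      for P in BAR:
        q=proj(cs[n],P@Rz(p[2]).T+[p[0],p[1],0]);q=(q+.5-[x0,y0])*f-.5
        cv2.polylines(x,[cv2.convexHull(q.astype(np.float32)).astype(int)],True,col,1)
    cv2.imwrite(f"pics/bar_{n}.png",x)
for n,(x0,y0,w,h,f) in {"top":(350,160,140,90,5.5),"scene":(335,255,110,110,5.4)}.items():
    cv2.imwrite(f"pics/cl_{n}.png",cv2.resize(o[n][y0:y0+h,x0:x0+w],None,fx=f,fy=f,interpolation=cv2.INTER_CUBIC))
a=cv2.imread("pics/bar_top.png");b=cv2.imread("pics/bar_scene.png")
E
```

```text
[[0.57124263 0.359561   0.068     ]
 [0.41303507 0.338101   0.068     ]]
bar top [0.4843 0.351  0.1719] 0.9231681407184149
bar scene [0.4854 0.3508 0.155 ] 0.8447098976109215
```

View pics/bar_top.png

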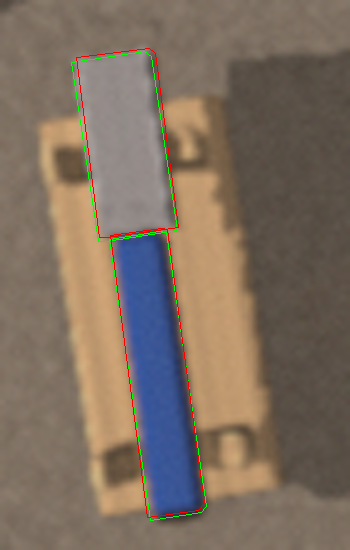

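View pics/bar_scene.png

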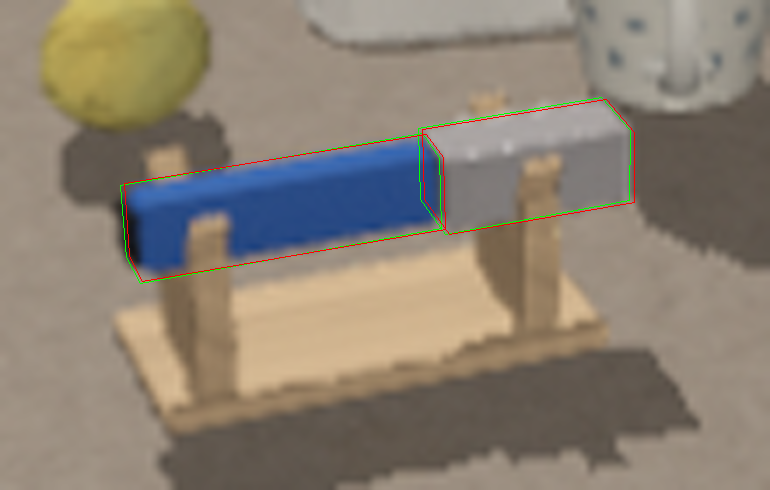

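View pics/cl_top.png

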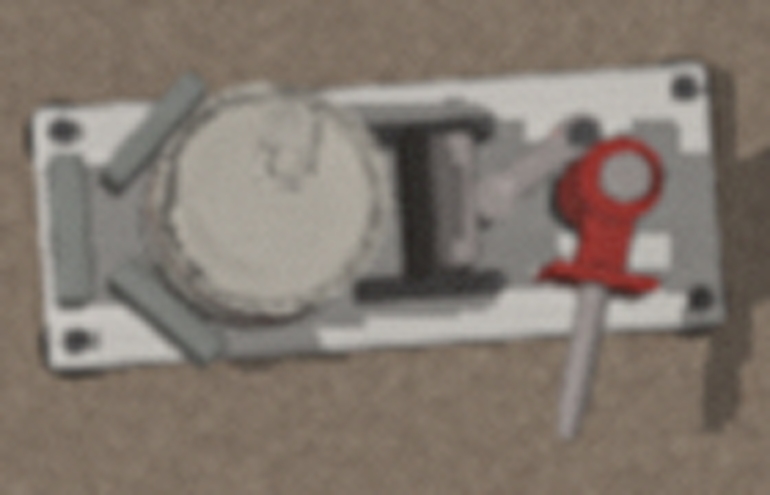

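View pics/cl_scene.png

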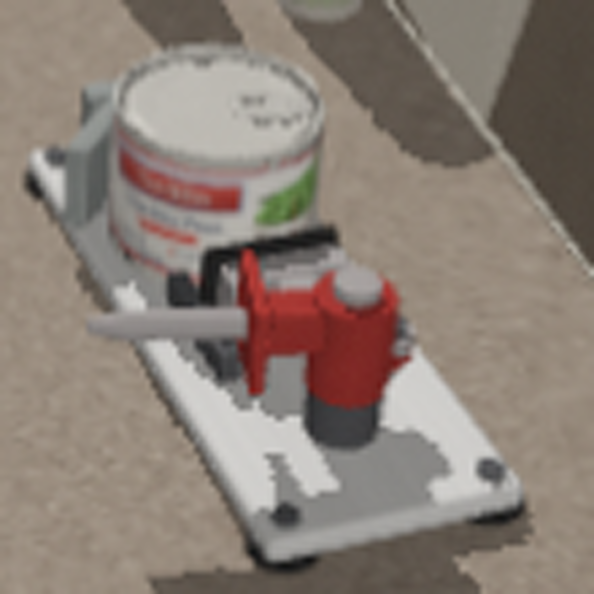

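```bash
python3 - <<'E'
from fit import *
import pickle
cs=pickle.load(open("cs.pkl","rb"))
T=lambda u,v:(350+(u+.5)/5.5-.5,160+(v+.5)/5.5-.5)
Sc=lambda u,v:(335+(u+.5)/5.4-.5,255+(v+.5)/5.4-.5)
for nm,a,b in(("tip",(568,437),(89,326)),("root",(592,286),(250,332)),("cap",(628,178),(358,282))):
    print(nm,np.round(ptri(cs["top"],T(*a),cs["scene"],Sc(*b)),4),np.round(onz(cs["top"],T(*a),.055)[0],4),np.round(onz(cs["scene"],Sc(*b),.055)[0],4))
print("cap z .075",onz(cs["top"],T(628,178),.075),onz(cs["scene"],Sc(358,282),.075))
# plate corners top face z .012
q=[T(33,108),T(705,63),T(722,328),T(50,370)]
P=onz(cs["top"],q,.012);print(np.round(P,4))
d1=(P[0]-P[1]+P[3]-P[2])[:2];print("clamp +y dir yaw",np.degrees(np.arctan2(d1[1],d1[0])),np.linalg.norm(P[0]-P[1]),np.linalg.norm(P[1]-P[2]))
q=[Sc(30,165),Sc(270,562),Sc(522,500)]
P=onz(cs["scene"],q,.012);print(np.round(P,4))
E
```

```text
tip [0.5653 0.0426 0.056 ] [0.5659 0.0422 0.055 ] [0.5651 0.0438 0.055 ]
root [0.6158 0.0343 0.0517] [0.6153 0.0351 0.055 ] [0.6142 0.0302 0.055 ]
cap [0.6483 0.0278 0.0711] [0.6509 0.0238 0.055 ] [0.6574 0.048  0.055 ]
cap z .075 [[0.64786373 0.02866026 0.075     ]] [[0.64575718 0.02283288 0.075     ]]
[[ 0.6775  0.2163  0.012 ]
 [ 0.6972 -0.0122  0.012 ]
 [ 0.6067 -0.019   0.012 ]
 [ 0.5879  0.2088  0.012 ]]
clamp +y dir yaw 94.81664052530213 0.22933931072825997 0.09067245991253944
[[ 0.5861  0.1987  0.012 ]
 [ 0.6046 -0.0275  0.012 ]
 [ 0.6921 -0.0182  0.012 ]]
```

```bash
cat >> fit.py <<'E'
from scipy.spatial.transform import Rotation as Ro
def Rt(jawdeg):
    a=np.radians(jawdeg); x=np.array([0,0,-1.]);z=np.array([np.cos(a),np.sin(a),0]);return np.c_[x,np.cross(z,x),z]
def goto(p,jaw):
    s=read_state();R=s["tcp_rot"];d=R.T@(np.array(p)-s["position"]);w=Ro.from_matrix(R.T@Rt(jaw)).as_rotvec(degrees=True)
    print("at",np.round(s["position"],4),"jaw",round(np.degrees(np.arctan2(R[1,2],R[0,2])),2),"F",np.round(s["force"],2),"M",np.round(s["moment"],2),"t",s["time_s"],"op",round(s["opening"],3),"q6",s["joint_positions"].round(1))
    print("shift",np.round(d,4),"turn",np.round(w,2))
E
python3 -c "
from fit import *
goto([.4845,.351,.15],-80.5)"
```

```text
at [0.234  0.5795 0.2225] jaw 68.01 F [ 0.38 -0.53 -1.27] M [-0.   -0.04  0.01] t 1.3 op 0.998 q6 [ 57.8  30.2  82.1   0.   67.7 -10.2]
shift [ 0.0725 -0.3179 -0.1181] turn [148.51  -0.    -0.  ]
```

>>> play_rows([
  [[0, -0.026, -0.01, 8, 0, 0, 0.087], [0, -0.052, -0.02, 16, 0, 0, 0.087], [0, -0.079, -0.03, 24, 0, 0, 0.087], [0, -0.106, -0.04, 32, 0, 0, 0.087], [0, -0.132, -0.049, 40, 0, 0, 0.087], [0, -0.159, -0.059, 48, 0, 0, 0.087], [0, -0.185, -0.069, 56, 0, 0, 0.087], [0, -0.212, -0.079, 64, 0, 0, 0.087], [0, -0.238, -0.089, 72, 0, 0, 0.087], [0, -0.265, -0.098, 80, 0, 0, 0.087], [0, -0.291, -0.108, 88, 0, 0, 0.087], [0, -0.318, -0.118, 96, 0, 0, 0.087]],
])

```text
time_s: 2.5
position: [0.4854, 0.3503, 0.2227]
tcp_rot: [[0.0, 0.474, 0.88], [0.0, 0.88, -0.474], [-1.0, 0.0, 0.0]]
force: [-0.3, 0.1, 0.3]
opening: 1.003
```

```bash
python3 -c "
from fit import *
goto([.4845,.351,.15],-80.5)"
```

```text
at [0.4854 0.3503 0.2227] jaw -28.32 F [-0.29  0.12  0.35] M [-0.12  0.09 -0.05] t 2.5 op 1.003 q6 [25.1 28.2 86.   0.  65.8 53.4]
shift [ 0.0727  0.0002 -0.0012] turn [ 5.218e+01 -0.000e+00 -1.000e-02]
```

>>> play_rows([
  [[0.01, 0, -0.0005, 8, 0, 0, 0.087], [0.025, 0, -0.0005, 16, 0, 0, 0.087], [0.04, 0, -0.001, 24, 0, 0, 0.087], [0.05, 0, -0.001, 32, 0, 0, 0.087], [0.06, 0, -0.001, 40, 0, 0, 0.087], [0.07, 0, -0.001, 48, 0, 0, 0.087], [0.073, 0, -0.001, 52.2, 0, 0, 0.087], [0.073, 0, -0.001, 52.2, 0, 0, 0.087]],
])

```text
time_s: 3.3
position: [0.4835, 0.3513, 0.1489]
tcp_rot: [[-0.001, 0.985, 0.17], [-0.001, 0.17, -0.985], [-1.0, -0.001, 0.0]]
force: [1.5, -0.0, -0.2]
opening: 0.998
```

```bash
python3 -c "
from fit import *
goto([.4845,.351,.036],-80.5)
c=snap('top','top2.png')
for y in (0,):
    s=read_state();print(proj(c,s['position']))
"
```

```text
at [0.4835 0.3513 0.1489] jaw -80.18 F [ 1.47 -0.05 -0.22] M [-0.12  0.17  0.02] t 3.3 op 0.998 q6 [ 25.3  33.4  90.   -0.   56.7 105.5]
shift [0.1129 0.0011 0.0004] turn [0.32 0.02 0.08]
[[273.57711979 282.55806268]]
```

View pics/top2.png

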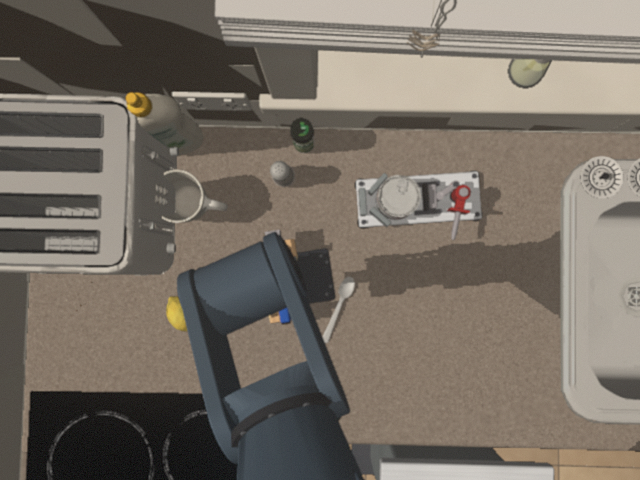

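The arm hides the bar from the top; mug, shaker and spoon are clear of the gripper. Descending over the handle.

>>> play_rows([
  [[0.025, 0.001, 0, 0.3, 0, 0, 0.087], [0.05, 0.001, 0, 0.3, 0, 0, 0.087], [0.075, 0.001, 0, 0.3, 0, 0, 0.087], [0.09, 0.001, 0, 0.3, 0, 0, 0.087], [0.105, 0.001, 0, 0.3, 0, 0, 0.087], [0.113, 0.001, 0, 0.3, 0, 0, 0.087], [0.113, 0.001, 0, 0.3, 0, 0, 0.087]],
])

```text
time_s: 4.05
position: [0.4844, 0.3515, 0.0357]
tcp_rot: [[-0.001, 0.986, 0.166], [-0.001, 0.166, -0.986], [-1.0, -0.001, 0.0]]
force: [-0.1, -0.2, -0.5]
opening: 1.001
```

```bash
python3 -c "
from fit import *
goto([.4845,.351,.036],-80.5)
c=snap('scene')
x=cv2.resize(c['pixels'][180:290,210:370],None,fx=5,fy=5,interpolation=cv2.INTER_CUBIC);cv2.imwrite('pics/s3.png',x[:,:,::-1])
"
```

```text
at [0.4844 0.3515 0.0357] jaw -80.47 F [-0.12 -0.24 -0.45] M [-0.18  0.17  0.07] t 4.05 op 1.001 q6 [ 25.3  43.1  93.4  -0.   43.6 105.8]
shift [-0.0003  0.      0.0005] turn [0.03 0.02 0.08]
```

View pics/s3.png

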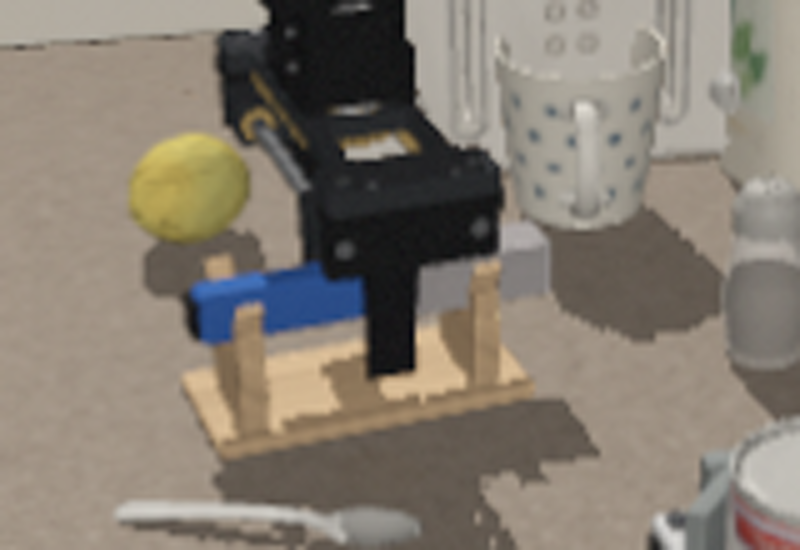

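The fingers straddle the handle, clear of both uprights (finger at crop 390,320). Close.

>>> play_rows([
  [[0, 0, 0, 0, 0, 0, 0.04], [0, 0, 0, 0, 0, 0, 0.03], [0, 0, 0, 0, 0, 0, 0.024], [0, 0, 0, 0, 0, 0, 0.02], [0, 0, 0, 0, 0, 0, 0.016], [0, 0, 0, 0, 0, 0, 0.01], [0, 0, 0, 0, 0, 0, 0], [0, 0, 0, 0, 0, 0, 0], [0, 0, 0, 0, 0, 0, 0], [0, 0, 0, 0, 0, 0, 0]],
])

```text
time_s: 5.1
position: [0.4847, 0.3516, 0.0365]
tcp_rot: [[-0.0, 0.986, 0.165], [-0.0, 0.165, -0.986], [-1.0, -0.0, 0.0]]
force: [-0.9, -0.1, -0.3]
opening: 0.201
```

```bash
python3 -c "
from fit import *
goto([.4845,.351,.036],-80.5)
"
```

```text
at [0.4847 0.3516 0.0365] jaw -80.48 F [-0.88 -0.14 -0.28] M [-0.16  0.18 -0.09] t 5.1 op 0.201 q6 [ 25.3  43.   93.4  -0.   43.6 105.8]
shift [ 0.0005 -0.0003  0.0005] turn [0.02 0.01 0.01]
```

Gripped (17.5 mm, little side force). Lift.

>>> play_rows([
  [[-0.005, 0, 0, 0, 0, 0, 0], [-0.015, 0, 0, 0, 0, 0, 0], [-0.03, 0, 0, 0, 0, 0, 0], [-0.05, 0, 0, 0, 0, 0, 0], [-0.07, 0, 0, 0, 0, 0, 0], [-0.09, 0, 0, 0, 0, 0, 0], [-0.1, 0, 0, 0, 0, 0, 0], [-0.1, 0, 0, 0, 0, 0, 0]],
])

```text
time_s: 5.9
position: [0.4859, 0.3523, 0.139]
tcp_rot: [[0.004, 0.986, 0.165], [0.002, 0.165, -0.986], [-1.0, 0.005, -0.001]]
force: [0.0, 0.2, -3.3]
opening: 0.198
```

```bash
python3 -c "
from fit import *
c=snap('scene')
x=cv2.resize(c['pixels'][130:290,190:370],None,fx=4,fy=3.7,interpolation=cv2.INTER_CUBIC);cv2.imwrite('pics/s4.png',x[:,:,::-1])
# pre-insert: pivot + .19 u
piv=np.array([.649,.028]);u=np.array([np.cos(np.radians(170)),np.sin(np.radians(170))])
p=piv+u*.195;print(p)
goto([p[0],p[1],.1365],-100)
"
```

```text
[0.45696249 0.06186139]
at [0.4851 0.3519 0.1376] jaw -80.49 F [ 0.24  0.49 -2.58] M [-0.09  0.15 -0.04] t 5.95 op 0.202 q6 [ 25.3  34.3  90.4   0.   55.2 105.8]
shift [ 0.0008 -0.0757  0.2814] turn [19.51 -0.05 -0.1 ]
```

View pics/s4.png

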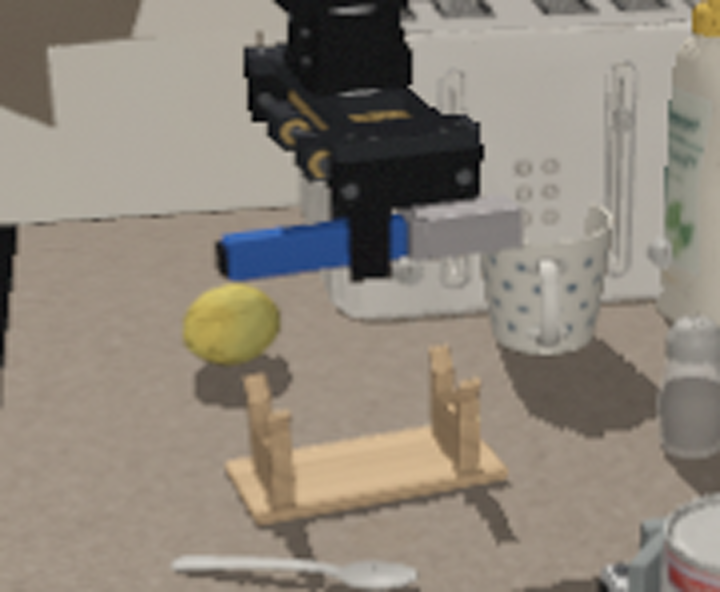

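The bar hangs level in the grip, rest is empty. Carry to the pre-insert place, high.

>>> play_rows([
  [[0, -0.005, 0.015, 0, 0, 0, 0], [0, -0.012, 0.045, 2, 0, 0, 0], [0, -0.02, 0.075, 4, 0, 0, 0], [0, -0.03, 0.11, 7, 0, 0, 0], [0, -0.038, 0.145, 10, 0, 0, 0], [0, -0.048, 0.18, 12, 0, 0, 0], [0, -0.056, 0.21, 15, 0, 0, 0], [0, -0.064, 0.24, 17, 0, 0, 0], [0, -0.071, 0.265, 19, 0, 0, 0], [0.001, -0.075, 0.28, 19.5, 0, 0, 0], [0.001, -0.0757, 0.2815, 19.5, 0, 0, 0], [0.001, -0.0757, 0.2815, 19.5, 0, 0, 0]],
])

```text
time_s: 7.15
position: [0.4556, 0.061, 0.135]
tcp_rot: [[-0.002, 0.985, -0.175], [0.0, -0.175, -0.985], [-1.0, -0.002, 0.0]]
force: [0.9, 0.7, -3.3]
opening: 0.207
```

```bash
python3 -c "
from fit import *
piv=np.array([.649,.028]);u=np.array([np.cos(np.radians(170)),np.sin(np.radians(170))])
p=piv+u*.195
goto([p[0],p[1],.0365],-100)
"
```

```text
at [0.4556 0.061  0.135 ] jaw -100.08 F [ 0.94  0.72 -3.3 ] M [-0.01  0.25 -0.04] t 7.15 op 0.207 q6 [ -6.3  26.1 110.2   0.   43.9  93.7]
shift [ 0.0985  0.0014 -0.0011] turn [-0.08  0.    0.13]
```

>>> play_rows([
  [[0.02, 0.001, -0.001, 0, 0, 0, 0], [0.045, 0.001, -0.001, 0, 0, 0, 0], [0.07, 0.001, -0.001, 0, 0, 0, 0], [0.088, 0.001, -0.001, 0, 0, 0, 0], [0.0985, 0.001, -0.001, 0, 0, 0, 0], [0.0985, 0.001, -0.001, 0, 0, 0, 0], [0.0985, 0.001, -0.001, 0, 0, 0, 0]],
])

```text
time_s: 7.85
position: [0.458, 0.0627, 0.0372]
tcp_rot: [[0.0, 0.985, -0.173], [-0.0, -0.173, -0.985], [-1.0, 0.0, -0.0]]
force: [-0.4, 0.5, -1.4]
opening: 0.204
```

```bash
python3 -c "
from fit import *
piv=np.array([.649,.028]);u=np.array([np.cos(np.radians(170)),np.sin(np.radians(170))])
p=piv+u*.195
goto([p[0],p[1],.0365],-100)
s=read_state()
cs={n:snap(n) for n in('scene','top')}
# predicted bar outline
px=s['position'];yaw=np.arctan2(s['tcp_rot'][1,1],s['tcp_rot'][0,1]);print(np.degrees(yaw))
dz=px[2]+.019-.055
for n,(x0,y0,w,h,f) in {'top':(400,150,100,140,4.2),'scene':(280,250,170,110,4.7)}.items():
    x=cv2.resize(cs[n]['pixels'][y0:y0+h,x0:x0+w,::-1],None,fx=f,fy=f,interpolation=cv2.INTER_CUBIC)
    for P in BAR:
        q=proj(cs[n],P@Rz(yaw).T+[px[0],px[1],dz]);q=(q+.5-[x0,y0])*f-.5
        cv2.polylines(x,[cv2.convexHull(q.astype(np.float32)).astype(int)],True,(0,255,0),1)
    L=np.array([[.649,.028,.055]])+np.outer([.035,.085],[u[0],u[1],0]);q=((proj(cs[n],L)+.5-[x0,y0])*f-.5).astype(int)
    cv2.line(x,q[0].tolist(),q[1].tolist(),(255,255,0),1)
    cv2.imwrite('pics/pre_'+n+'.png',x)
"
```

```text
at [0.458  0.0627 0.0372] jaw -99.94 F [-0.38  0.51 -1.45] M [-0.02  0.11 -0.02] t 7.85 op 0.204 q6 [ -6.1  37.5 113.4   0.   29.   93.8]
shift [ 0.0007 -0.0009  0.001 ] turn [ 0.06 -0.   -0.01]
-9.943371711727336
```

View pics/pre_top.png

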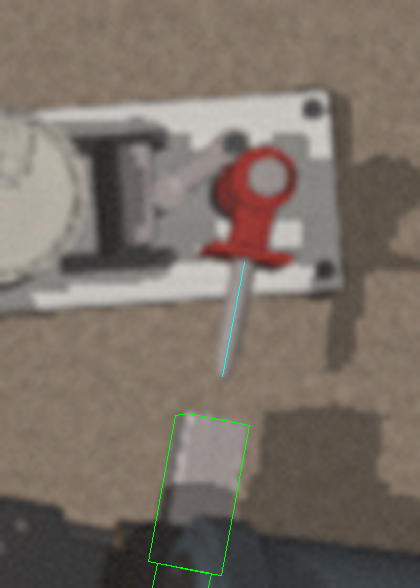

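View pics/pre_scene.png

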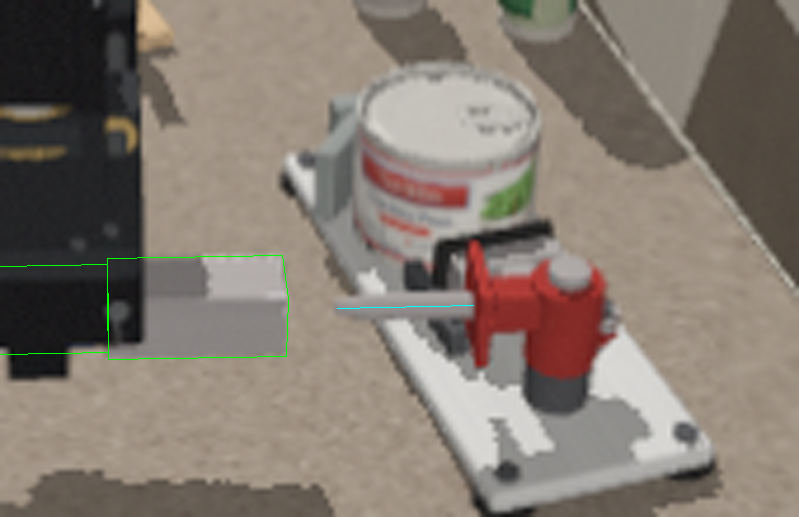

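Prediction overlays: the mouth (top crop 217,418) lies on the extension of the stub (tip 223,376), heights match in the scene view. Advance gently.

>>> play_rows([
  [[0, 0.004, 0, 0, 0, 0, 0], [0, 0.008, 0, 0, 0, 0, 0], [0, 0.012, 0, 0, 0, 0, 0], [0, 0.016, 0, 0, 0, 0, 0], [0, 0.02, 0, 0, 0, 0, 0], [0, 0.023, 0, 0, 0, 0, 0], [0, 0.026, 0, 0, 0, 0, 0], [0, 0.029, 0, 0, 0, 0, 0], [0, 0.032, 0, 0, 0, 0, 0], [0, 0.035, 0, 0, 0, 0, 0]],
])

```text
time_s: 8.95
position: [0.4924, 0.0562, 0.037]
tcp_rot: [[-0.0, 0.985, -0.174], [0.0, -0.174, -0.985], [-1.0, -0.0, 0.0]]
force: [0.4, 0.9, -2.3]
opening: 0.204
```

```bash
cat > chk.py <<'E'
from fit import *
import sys
def chk(tag,deg=170.,look=True):
    u=np.array([np.cos(np.radians(deg)),np.sin(np.radians(deg))])
    s=read_state();px=s['position'];R=s['tcp_rot'];yaw=np.arctan2(R[1,1],R[0,1])
    d=px[:2]-[.649,.028];print('t',s['time_s'],'pos',px.round(4),'yaw',np.degrees(yaw).round(2),'r',np.linalg.norm(d).round(4),'ang',np.degrees(np.arctan2(d[1],d[0])).round(2),'Ftool',(R.T@s['force']).round(2),'M',s['moment'].round(2),'op',round(s['opening'],3))
    if not look: return
    cs={n:snap(n) for n in('scene','top')}
    dz=px[2]+.019-.055
    out=[]
    for n,(x0,y0,w,h,f) in {'top':(400,150,110,140,3.5),'scene':(280,250,140,160,3.06)}.items():
        x=cv2.resize(cs[n]['pixels'][y0:y0+h,x0:x0+w,::-1],None,fx=f,fy=f,interpolation=cv2.INTER_CUBIC)
        for P in BAR:
            q=proj(cs[n],P@Rz(yaw).T+[px[0],px[1],dz]);q=(q+.5-[x0,y0])*f-.5
            cv2.polylines(x,[cv2.convexHull(q.astype(np.float32)).astype(int)],True,(0,255,0),1)
        L=np.array([[.649,.028,.055]])+np.outer([0,.085],[u[0],u[1],0]);q=((proj(cs[n],L)+.5-[x0,y0])*f-.5).astype(int)
        cv2.line(x,q[0].tolist(),q[1].tolist(),(255,255,0),1)
        out.append(x[:489])
    h=min(o.shape[0] for o in out)
    cv2.imwrite('pics/'+tag+'.png',np.hstack([o[:h] for o in out]))
if __name__=='__main__': chk(sys.argv[1],float(sys.argv[2]),len(sys.argv)<4)
E
python3 chk.py c1 170
```

```text
t 8.95 pos [0.4924 0.0562 0.037 ] yaw -9.99 r 0.1591 ang 169.78 Ftool [ 2.35  0.19 -0.99] M [-0.03  0.17 -0.  ] op 0.204
```

View pics/c1.png

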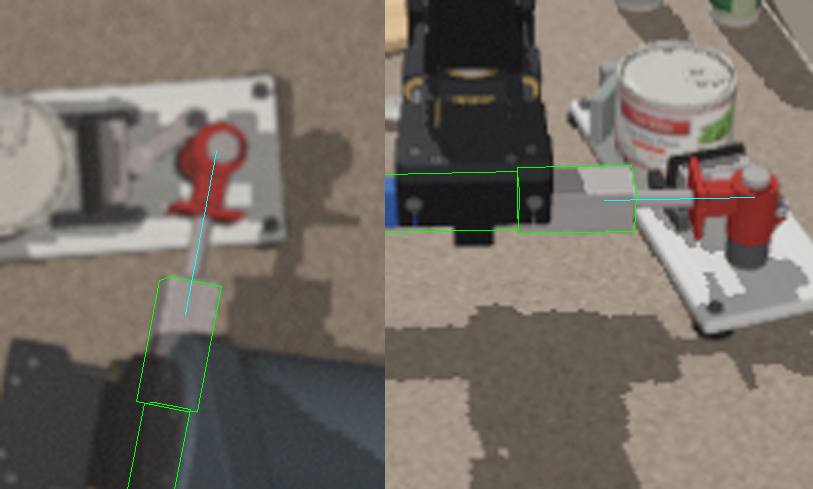

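The mouth is over the tip with no contact force. Go on.

>>> play_rows([
  [[0, 0.003, 0, 0, 0, 0, 0], [0, 0.006, 0, 0, 0, 0, 0], [0, 0.009, 0, 0, 0, 0, 0], [0, 0.012, 0, 0, 0, 0, 0], [0, 0.015, 0, 0, 0, 0, 0], [0, 0.018, 0, 0, 0, 0, 0], [0, 0.021, 0, 0, 0, 0, 0], [0, 0.024, 0, 0, 0, 0, 0], [0, 0.026, 0, 0, 0, 0, 0], [0, 0.028, 0, 0, 0, 0, 0], [0, 0.029, 0, 0, 0, 0, 0]],
])

```text
time_s: 10.15
position: [0.5211, 0.0512, 0.037]
tcp_rot: [[0.0, 0.985, -0.173], [-0.0, -0.173, -0.985], [-1.0, 0.0, 0.0]]
force: [-0.5, -0.1, -2.0]
opening: 0.203
```

```bash
python3 chk.py c2 170
```

```text
t 10.15 pos [0.5211 0.0512 0.037 ] yaw -9.99 r 0.13 ang 169.73 Ftool [ 2.03 -0.47  0.23] M [0.02 0.18 0.01] op 0.203
```

View pics/c2.png

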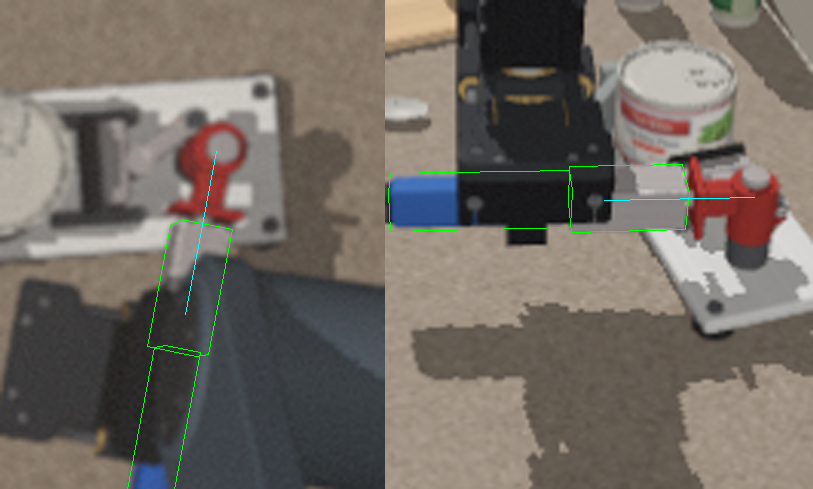

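>>> play_rows([
  [[0, 0.001, 0, 0, 0, 0, 0], [0, 0.002, 0, 0, 0, 0, 0], [0, 0.003, 0, 0, 0, 0, 0], [0, 0.003, 0, 0, 0, 0, 0]],
])

```text
time_s: 10.65
position: [0.524, 0.0507, 0.0371]
tcp_rot: [[0.0, 0.985, -0.174], [-0.0, -0.174, -0.985], [-1.0, 0.0, -0.0]]
force: [0.6, 0.0, -2.8]
opening: 0.206
```

```bash
python3 chk.py c2 170 n
```

```text
t 10.65 pos [0.524  0.0507 0.0371] yaw -9.99 r 0.127 ang 169.71 Ftool [ 2.76  0.57 -0.14] M [ 0.03  0.16 -0.01] op 0.206
```

>>> play_rows([
  [[0, 0.0007, 0, 0, 0, 0, 0], [0, 0.0014, 0, 0, 0, 0, 0], [0, 0.0014, 0, 0, 0, 0, 0]],
])

```text
time_s: 10.95
position: [0.5253, 0.0504, 0.0371]
tcp_rot: [[0.0, 0.985, -0.174], [-0.0, -0.174, -0.985], [-1.0, 0.0, -0.0]]
force: [0.6, 0.8, -1.2]
opening: 0.207
```

>>> play_rows([
  [[0, 0.0005, 0, 0, 0, 0, 0], [0, 0.001, 0, 0, 0, 0, 0], [0, 0.001, 0, 0, 0, 0, 0]],
])

```text
time_s: 11.25
position: [0.5254, 0.0504, 0.037]
tcp_rot: [[-0.001, 0.985, -0.173], [0.0, -0.173, -0.985], [-1.0, -0.001, 0.0]]
force: [-2.0, 0.9, -2.8]
opening: 0.204
```

```bash
python3 chk.py c3 170
```

```text
t 11.25 pos [0.5254 0.0504 0.037 ] yaw -9.99 r 0.1256 ang 169.71 Ftool [ 2.84 -2.12 -0.55] M [-0.01  0.34 -0.01] op 0.204
```

View pics/c3.png

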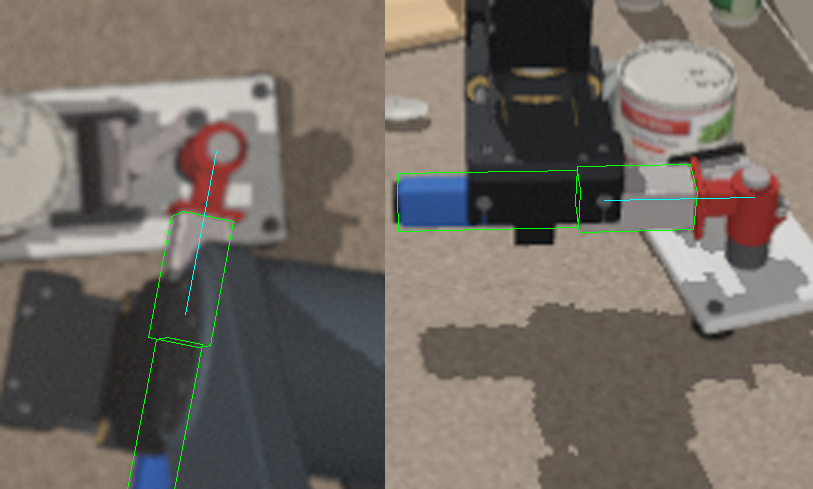

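>>> play_rows([
  [[0, 0.0004, 0, 0, 0, 0, 0], [0, 0.0008, 0, 0, 0, 0, 0], [0, 0.0008, 0, 0, 0, 0, 0]],
])

```text
time_s: 11.65
position: [0.5254, 0.0504, 0.0368]
tcp_rot: [[-0.003, 0.985, -0.173], [0.0, -0.173, -0.985], [-1.0, -0.003, 0.0]]
force: [-5.0, 2.0, -0.8]
opening: 0.205
```

```bash
python3 chk.py c3 170 n
```

```text
t 11.65 pos [0.5254 0.0504 0.0368] yaw -9.98 r 0.1256 ang 169.71 Ftool [ 0.78 -5.3  -1.15] M [0.1  0.74 0.01] op 0.205
```

Home confirmed (no advance, 5 N reaction). Ease off and start the swing.

```bash
python3 -c "
import numpy as np
r=.1256
for f in np.arange(1.5,19,1.5):
    a=np.radians(f);print(f,round(r*(1-np.cos(a)),4),round(r*np.sin(a),4))"
```

```text
1.5 0.0 0.0033
3.0 0.0002 0.0066
4.5 0.0004 0.0099
6.0 0.0007 0.0131
7.5 0.0011 0.0164
9.0 0.0015 0.0196
10.5 0.0021 0.0229
12.0 0.0027 0.0261
13.5 0.0035 0.0293
15.0 0.0043 0.0325
16.5 0.0052 0.0357
18.0 0.0061 0.0388
```

>>> play_rows([
  [[0, -0.0015, 0, 0, 0, 0, 0], [0, -0.0015, 0, 0, 0, 0, 0], [0, -0.0015, 0.0033, -1.5, 0, 0, 0], [0, -0.0013, 0.0066, -3, 0, 0, 0], [0, -0.0011, 0.0099, -4.5, 0, 0, 0], [0, -0.0008, 0.0131, -6, 0, 0, 0], [0, -0.0004, 0.0164, -7.5, 0, 0, 0], [0, 0, 0.0196, -9, 0, 0, 0], [0, 0, 0.0196, -9, 0, 0, 0]],
])

```text
time_s: 12.55
position: [0.5223, 0.0314, 0.0368]
tcp_rot: [[-0.003, 1.0, -0.017], [0.001, -0.017, -1.0], [-1.0, -0.003, -0.001]]
force: [-3.8, 3.8, -1.7]
opening: 0.204
```

```bash
python3 chk.py c4 179
```

```text
t 12.55 pos [0.5223 0.0314 0.0368] yaw -0.95 r 0.1268 ang 178.48 Ftool [ 1.72 -3.86 -3.69] M [0.5  0.72 0.23] op 0.204
```

View pics/c4.png

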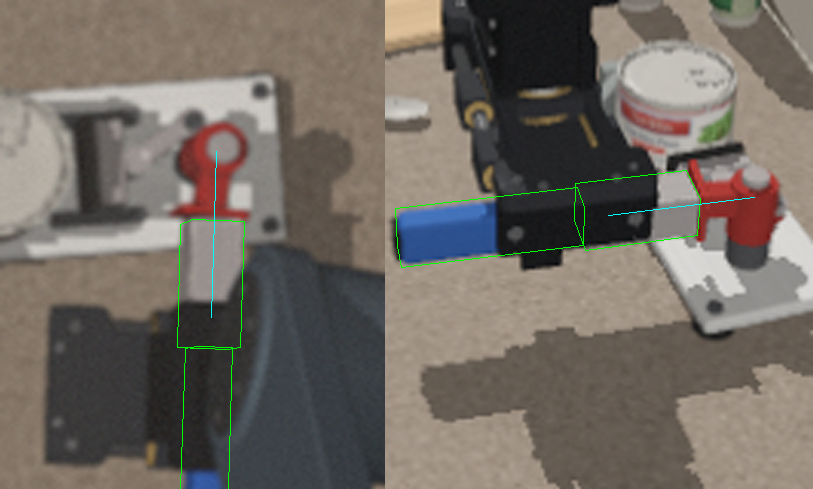

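Swing is under way; the corner of the tilted mouth presses slightly on the collar, so I give ~1 mm radially.

>>> play_rows([
  [[0, -0.001, 0.0033, -1.5, 0, 0, 0], [0, -0.0008, 0.0066, -3, 0, 0, 0], [0, -0.0006, 0.0099, -4.5, 0, 0, 0], [0, -0.0003, 0.0131, -6, 0, 0, 0], [0, 0.0001, 0.0164, -7.5, 0, 0, 0], [0, 0.0005, 0.0196, -9, 0, 0, 0], [0, 0.0011, 0.0229, -10.5, 0, 0, 0], [0, 0.0017, 0.0261, -12, 0, 0, 0], [0, 0.0017, 0.0261, -12, 0, 0, 0]],
])

```text
time_s: 13.55
position: [0.5241, 0.0061, 0.0368]
tcp_rot: [[-0.002, 0.982, 0.191], [0.002, 0.191, -0.982], [-1.0, -0.001, -0.002]]
force: [-2.3, 7.4, -1.6]
opening: 0.203
```

```bash
python3 chk.py c5 191
```

```text
t 13.55 pos [0.5241 0.0061 0.0368] yaw 11.02 r 0.1268 ang -170.06 Ftool [ 1.63 -0.84 -7.69] M [1.2  0.53 0.33] op 0.203
```

View pics/c5.png

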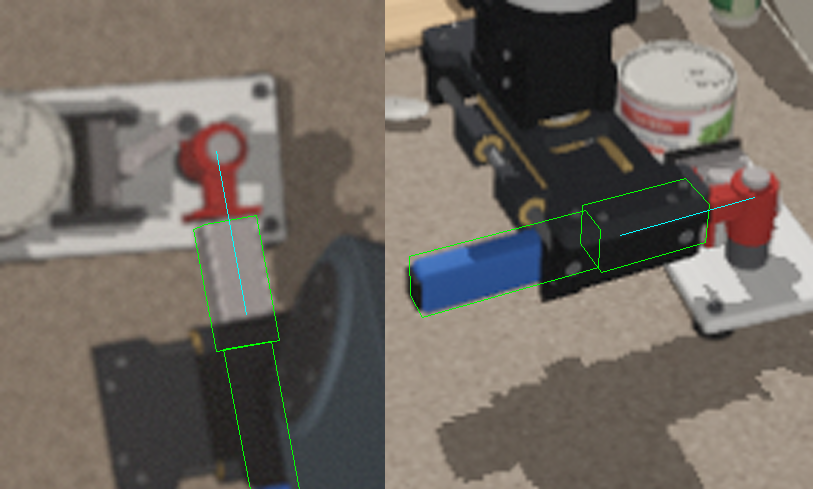

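Lever follows, about 0.1 rad behind (collar at crop 222,212), 8 N tangential. Continue.

>>> play_rows([
  [[0, 0, 0.0033, -1.5, 0, 0, 0], [0, 0.0002, 0.0066, -3, 0, 0, 0], [0, 0.0004, 0.0099, -4.5, 0, 0, 0], [0, 0.0007, 0.0131, -6, 0, 0, 0], [0, 0.0011, 0.0164, -7.5, 0, 0, 0], [0, 0.0015, 0.0196, -9, 0, 0, 0], [0, 0.0021, 0.0229, -10.5, 0, 0, 0], [0, 0.0027, 0.0261, -12, 0, 0, 0], [0, 0.0035, 0.0293, -13.5, 0, 0, 0], [0, 0.0043, 0.0325, -15, 0, 0, 0], [0, 0.0043, 0.0325, -15, 0, 0, 0]],
])

```text
time_s: 14.75
position: [0.5327, -0.0231, 0.0365]
tcp_rot: [[-0.005, 0.898, 0.439], [0.005, 0.439, -0.898], [-1.0, -0.003, -0.006]]
force: [-3.7, 12.5, -0.4]
opening: 0.204
```

```bash
python3 chk.py c6 206
```

```text
t 14.75 pos [ 0.5327 -0.0231  0.0365] yaw 26.07 r 0.1271 ang -156.28 Ftool [  0.44   2.18 -12.89] M [2.1  0.58 0.57] op 0.204
```

View pics/c6.png

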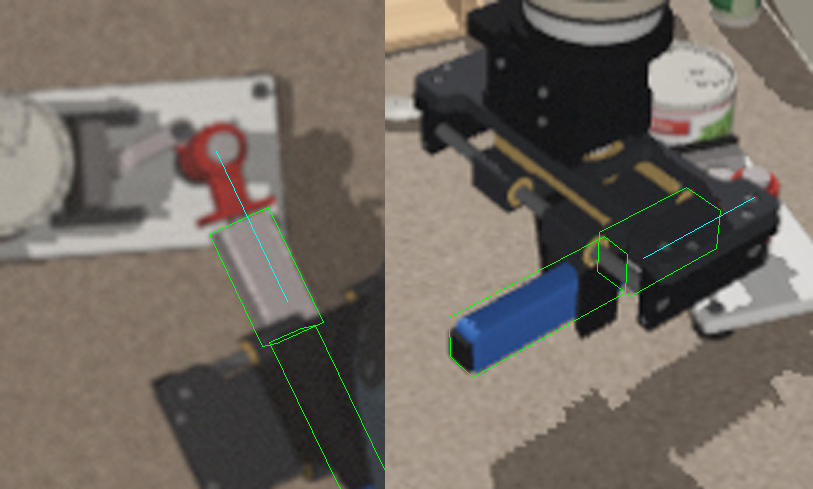

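>>> play_rows([
  [[0, 0.0002, 0.0033, -1.5, 0, 0, 0], [0, 0.0005, 0.0066, -3, 0, 0, 0], [0, 0.0008, 0.0099, -4.5, 0, 0, 0], [0, 0.0012, 0.0131, -6, 0, 0, 0], [0, 0.0016, 0.0164, -7.5, 0, 0, 0], [0, 0.002, 0.0196, -9, 0, 0, 0], [0, 0.0026, 0.0229, -10.5, 0, 0, 0], [0, 0.0032, 0.0261, -12, 0, 0, 0], [0, 0.004, 0.0293, -13.5, 0, 0, 0], [0, 0.0048, 0.0325, -15, 0, 0, 0], [0, 0.0048, 0.0325, -15, 0, 0, 0]],
])

```text
time_s: 15.95
position: [0.5481, -0.0493, 0.036]
tcp_rot: [[-0.012, 0.753, 0.657], [0.006, 0.657, -0.753], [-1.0, -0.005, -0.013]]
force: [-8.1, 11.5, -0.1]
opening: 0.202
```

```bash
python3 chk.py c7 221
```

```text
t 15.95 pos [ 0.5481 -0.0493  0.036 ] yaw 41.11 r 0.1271 ang -142.56 Ftool [  0.25   1.51 -13.99] M [1.91 1.33 0.49] op 0.202
```

View pics/c7.png

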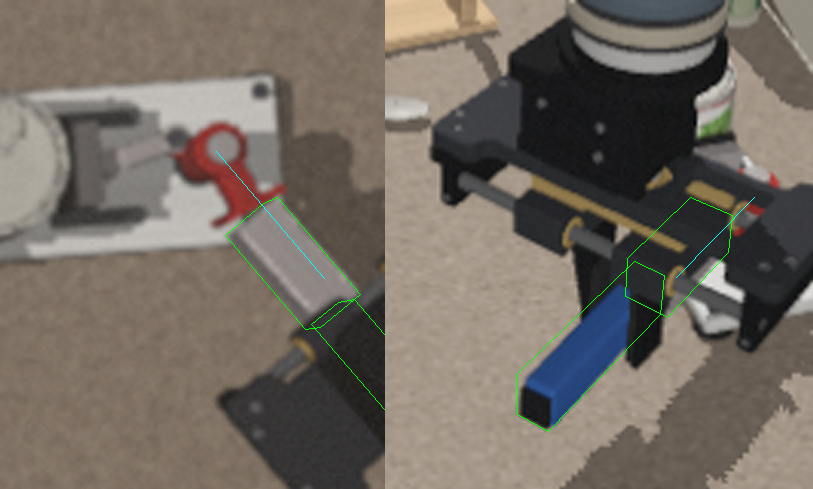

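>>> play_rows([
  [[0, 0.0002, 0.0033, -1.5, 0, 0, 0], [0, 0.0005, 0.0066, -3, 0, 0, 0], [0, 0.0008, 0.0099, -4.5, 0, 0, 0], [0, 0.0012, 0.0131, -6, 0, 0, 0], [0, 0.0016, 0.0164, -7.5, 0, 0, 0], [0, 0.002, 0.0196, -9, 0, 0, 0], [0, 0.0026, 0.0229, -10.5, 0, 0, 0], [0, 0.0032, 0.0261, -12, 0, 0, 0], [0, 0.0039, 0.0293, -13.5, 0, 0, 0], [0, 0.0039, 0.0293, -13.5, 0, 0, 0]],
])

```text
time_s: 17.05
position: [0.5688, -0.0702, 0.0357]
tcp_rot: [[-0.016, 0.578, 0.816], [0.005, 0.816, -0.578], [-1.0, -0.005, -0.016]]
force: [-10.2, 5.9, 1.6]
opening: 0.204
```

```bash
python3 chk.py c8 234.5
```

```text
t 17.05 pos [ 0.5688 -0.0702  0.0357] yaw 54.72 r 0.1268 ang -129.23 Ftool [ -1.44  -1.07 -11.72] M [1.   1.88 0.63] op 0.204
```

View pics/c8.png

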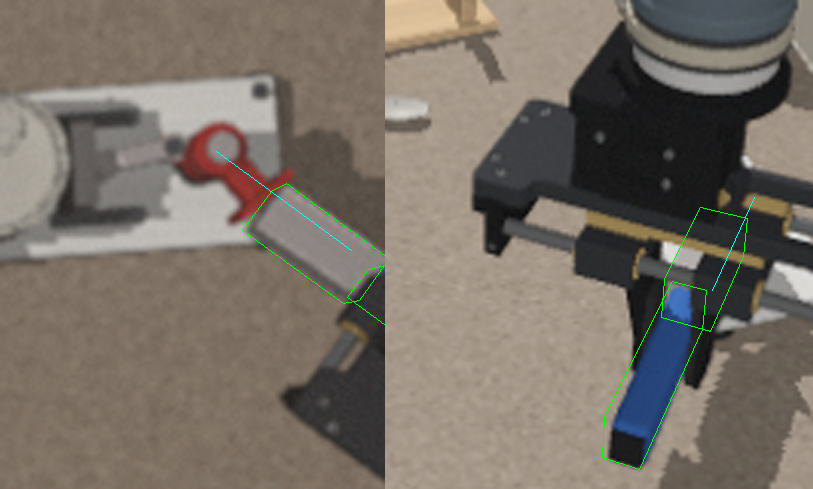

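>>> play_rows([
  [[0, 0, 0.0033, -1.5, 0, 0, 0], [0, 0.0002, 0.0066, -3, 0, 0, 0], [0, 0.0004, 0.0099, -4.5, 0, 0, 0], [0, 0.0007, 0.0131, -6, 0, 0, 0], [0, 0.0007, 0.0131, -6, 0, 0, 0]],
])

```text
time_s: 17.65
position: [0.5814, -0.0791, 0.0358]
tcp_rot: [[-0.013, 0.489, 0.872], [0.002, 0.872, -0.489], [-1.0, -0.005, -0.012]]
force: [-10.3, -0.4, -0.6]
opening: 0.2
```

```bash
python3 chk.py c9 240.5 n
```

```text
t 17.65 pos [ 0.5814 -0.0791  0.0358] yaw 60.74 r 0.1267 ang -122.27 Ftool [ 0.74 -5.37 -8.82] M [-0.04  1.69  0.52] op 0.2
```

>>> play_rows([
  [[0, -0.0008, 0.0022, -1, 0, 0, 0], [0, -0.0008, 0.0044, -2, 0, 0, 0], [0, -0.0007, 0.0066, -3, 0, 0, 0], [0, -0.0007, 0.0066, -3, 0, 0, 0]],
])

```text
time_s: 18.05
position: [0.5929, -0.0845, 0.0369]
tcp_rot: [[0.001, 0.446, 0.895], [-0.001, 0.895, -0.446], [-1.0, -0.0, 0.001]]
force: [-0.9, -0.4, -2.6]
opening: 0.208
```

```bash
python3 chk.py c9 243.5
```

```text
t 18.05 pos [ 0.5929 -0.0845  0.0369] yaw 63.51 r 0.1257 ang -116.5 Ftool [ 2.59 -0.77 -0.58] M [-0.17  0.2   0.01] op 0.208
```

View pics/c9.png

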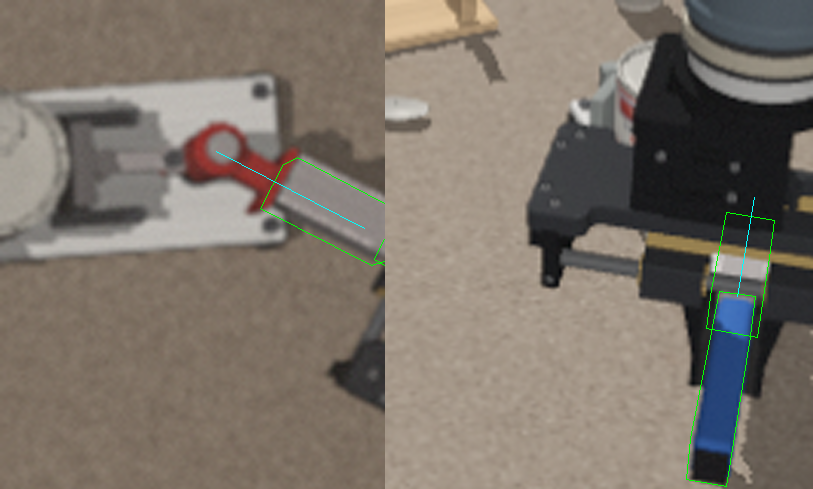

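The load vanished: the lever has gone over. Ease on in small steps until the stop is felt.

>>> play_rows([
  [[0, 0, 0.0011, -0.5, 0, 0, 0], [0, 0, 0.0022, -1, 0, 0, 0], [0, 0, 0.0033, -1.5, 0, 0, 0], [0, 0, 0.0044, -2, 0, 0, 0], [0, 0, 0.0044, -2, 0, 0, 0]],
])

```text
time_s: 18.65
position: [0.5961, -0.086, 0.0371]
tcp_rot: [[-0.001, 0.414, 0.91], [-0.0, 0.91, -0.414], [-1.0, -0.0, -0.001]]
force: [-2.3, -1.7, -1.9]
opening: 0.203
```

```bash
python3 chk.py d1 245.5 n
```

```text
t 18.65 pos [ 0.5961 -0.086   0.0371] yaw 65.53 r 0.1257 ang -114.9 Ftool [ 1.89 -2.45 -1.4 ] M [-0.42  0.41 -0.01] op 0.203
```

>>> play_rows([
  [[0, -0.0004, 0.0008, -0.4, 0, 0, 0], [0, -0.0005, 0.0016, -0.8, 0, 0, 0], [0, -0.0005, 0.0016, -0.8, 0, 0, 0]],
])

```text
time_s: 18.95
position: [0.5969, -0.0866, 0.0369]
tcp_rot: [[-0.002, 0.401, 0.916], [0.001, 0.916, -0.401], [-1.0, -0.0, -0.002]]
force: [-4.0, -0.2, -1.1]
opening: 0.204
```

```bash
python3 chk.py d1 241.6
```

```text
t 18.95 pos [ 0.5969 -0.0866  0.0369] yaw 66.34 r 0.1259 ang -114.46 Ftool [ 1.1  -1.82 -3.53] M [-0.13  0.56  0.09] op 0.204
```

View pics/d1.png

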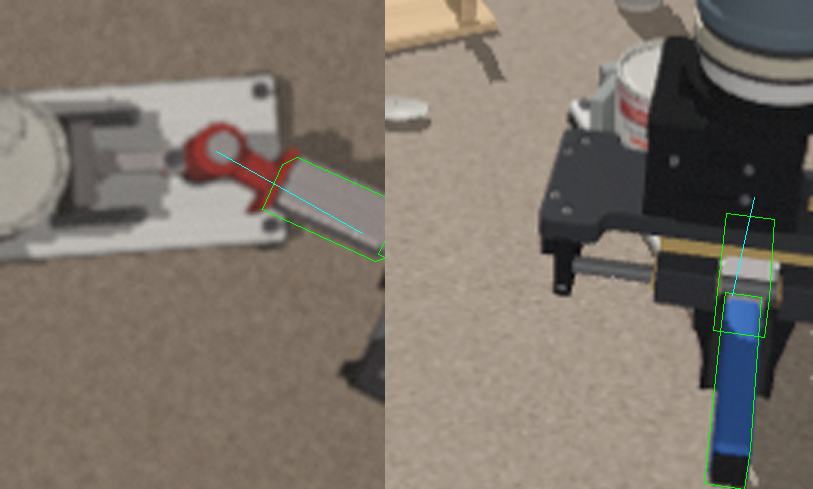

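>>> play_rows([
  [[0, -0.0003, 0.0006, -0.2, 0, 0, 0], [0, -0.0004, 0.0012, -0.4, 0, 0, 0], [0, -0.0004, 0.0012, -0.4, 0, 0, 0]],
])

```text
time_s: 19.35
position: [0.5974, -0.0869, 0.0367]
tcp_rot: [[-0.003, 0.395, 0.919], [0.001, 0.919, -0.395], [-1.0, 0.0, -0.003]]
force: [-4.7, 2.0, -1.3]
opening: 0.203
```

```bash
python3 chk.py d2 241.6 n
```

```text
t 19.35 pos [ 0.5974 -0.0869  0.0367] yaw 66.74 r 0.126 ang -114.19 Ftool [ 1.36 -0.02 -5.06] M [0.31 0.84 0.22] op 0.203
```

Stop felt (5 N, nothing yields). Ease off and centre the socket on the stub.

```bash
python3 -c "
from fit import *
a=np.radians(242.2);p=np.array([.649,.028])+.1258*np.array([np.cos(a),np.sin(a)])
goto([p[0],p[1],.037],62-90)
"
```

```text
at [ 0.5974 -0.0869  0.0367] jaw -23.26 F [-4.66  1.98 -1.35] M [0.31 0.84 0.22] t 19.35 op 0.203 q6 [-18.9  43.2  92.5   0.   44.4   4.3]
shift [-0.0003  0.0006 -0.0079] turn [ 4.74 -0.17 -0.01]
```

>>> play_rows([
  [[0, 0, -0.003, 1.5, 0, 0, 0], [0, 0, -0.006, 3, 0, 0, 0], [0, 0, -0.009, 4.7, 0, 0, 0], [0, 0, -0.009, 4.7, 0, 0, 0]],
])

```text
time_s: 19.75
position: [0.5919, -0.0847, 0.0375]
tcp_rot: [[0.004, 0.471, 0.882], [-0.001, 0.882, -0.471], [-1.0, 0.001, 0.004]]
force: [-0.3, -0.6, -2.4]
opening: 0.202
```

```bash
python3 chk.py d3 241.6
```

```text
t 19.75 pos [ 0.5919 -0.0847  0.0375] yaw 61.93 r 0.1264 ang -116.88 Ftool [ 2.42 -0.68 -0.02] M [-0.11  0.05  0.04] op 0.202
```

View pics/d3.png

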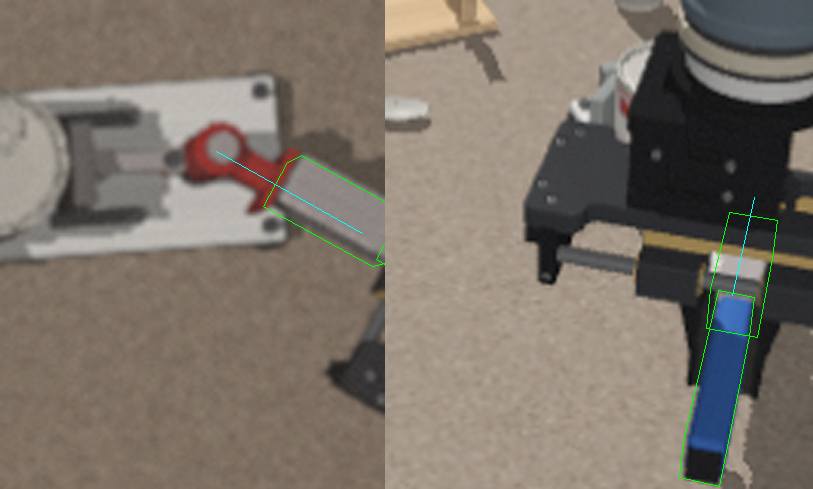

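Lever unchanged and no load. Draw off along the stub.

>>> play_rows([
  [[0, 0, -0.001, 0, 0, 0, 0], [0, -0.002, -0.0015, 0, 0, 0, 0], [0, -0.006, -0.0015, 0, 0, 0, 0], [0, -0.01, -0.0015, 0, 0, 0, 0], [0, -0.015, -0.0015, 0, 0, 0, 0], [0, -0.02, -0.0015, 0, 0, 0, 0], [0, -0.02, -0.0015, 0, 0, 0, 0]],
])

```text
time_s: 20.55
position: [0.5792, -0.102, 0.0371]
tcp_rot: [[-0.0, 0.47, 0.883], [-0.0, 0.883, -0.47], [-1.0, -0.0, -0.0]]
force: [-0.5, 0.5, -1.7]
opening: 0.203
```

```bash
python3 chk.py d4 241.6
```

```text
t 20.55 pos [ 0.5792 -0.102   0.0371] yaw 61.95 r 0.1476 ang -118.23 Ftool [ 1.67  0.19 -0.64] M [-0.08  0.06 -0.  ] op 0.203
```

View pics/d4.png

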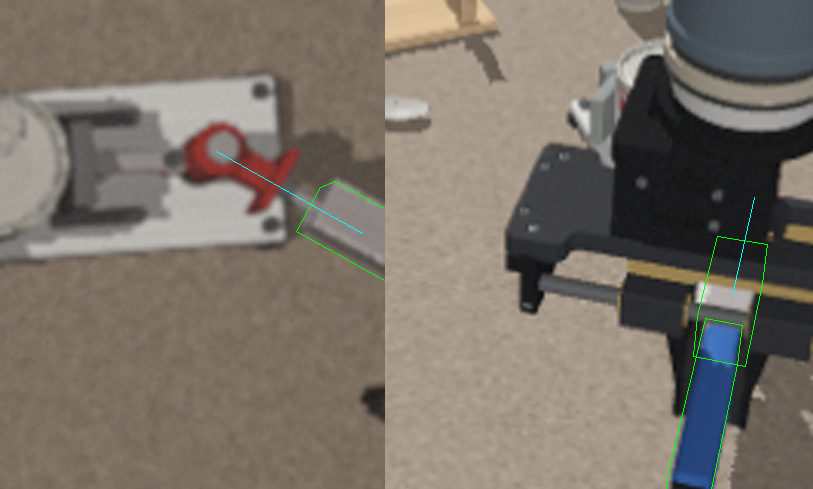

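>>> play_rows([
  [[0, -0.005, 0, 0, 0, 0, 0], [0, -0.01, 0, 0, 0, 0, 0], [0, -0.015, 0, 0, 0, 0, 0], [0, -0.02, 0, 0, 0, 0, 0], [0, -0.025, 0, 0, 0, 0, 0], [0, -0.03, 0, 0, 0, 0, 0], [0, -0.035, 0, 0, 0, 0, 0], [0, -0.04, 0, 0, 0, 0, 0], [0, -0.045, 0, 0, 0, 0, 0], [0, -0.055, 0, 0, 0, 0, 0], [0, -0.055, 0, 0, 0, 0, 0]],
])

```text
time_s: 21.75
position: [0.5532, -0.151, 0.037]
tcp_rot: [[-0.0, 0.47, 0.882], [-0.0, 0.882, -0.47], [-1.0, -0.0, -0.0]]
force: [0.1, -0.0, -1.7]
opening: 0.204
```

```bash
python3 chk.py d5 241.6; python3 -c "
from fit import *
goto([.4847,.3516,.137],-80.48)"
```

```text
t 21.75 pos [ 0.5532 -0.151   0.037 ] yaw 61.94 r 0.203 ang -118.17 Ftool [ 1.74 -0.01  0.07] M [-0.06  0.08 -0.04] op 0.204
at [ 0.5536 -0.1501  0.0371] jaw -28.05 F [ 0.88 -0.16 -2.4 ] M [-0.15  0.1   0.  ] t 21.85 op 0.205 q6 [-26.3  41.8  97.2   0.   41.1   1.7]
shift [-0.0999  0.4105 -0.2967] turn [ 5.243e+01 -1.000e-02 -0.000e+00]
```

View pics/d5.png

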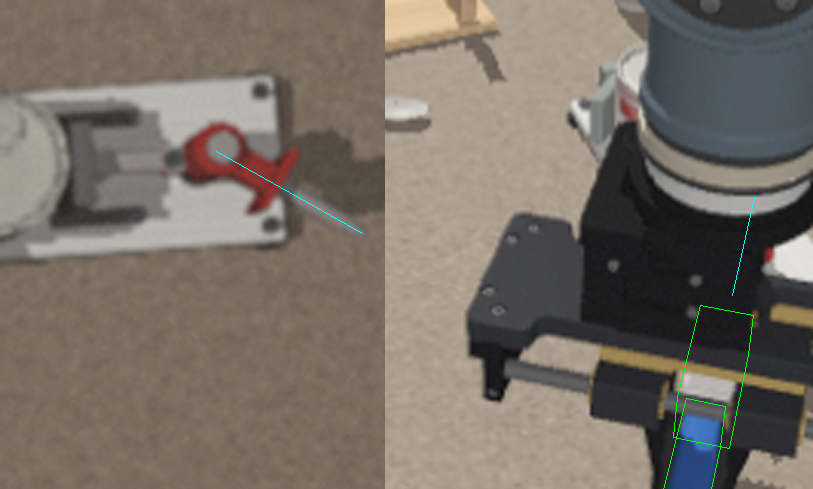

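The bar is off, the stub lies on the expected end-stop line. Lift, then carry back.

>>> play_rows([
  [[-0.01, 0, 0, 0, 0, 0, 0], [-0.035, 0, 0, 0, 0, 0, 0], [-0.06, 0, 0, 0, 0, 0, 0], [-0.085, 0, 0, 0, 0, 0, 0], [-0.11, 0, 0, 0, 0, 0, 0], [-0.12, 0, 0, 0, 0, 0, 0]],
])

```text
time_s: 22.45
position: [0.5552, -0.15, 0.1602]
tcp_rot: [[0.005, 0.469, 0.883], [-0.002, 0.883, -0.469], [-1.0, 0.0, 0.005]]
force: [-0.0, -0.1, -2.3]
opening: 0.201
```

```bash
python3 -c "
from fit import *
goto([.4847,.3516,.157],-80.48)"
```

```text
at [ 0.5552 -0.15    0.1602] jaw -27.95 F [-0.01 -0.06 -2.34] M [-0.14  0.07 -0.02] t 22.45 op 0.201 q6 [-26.3  30.8  93.1   0.   55.7   1.7]
shift [ 0.0017  0.41   -0.2975] turn [52.53  0.28 -0.16]
```

Total 0.507 m; ~42 mm per row with a slower finish.

>>> play_rows([
  [[0, 0.016, -0.012, 2, 0, 0, 0], [0, 0.045, -0.033, 6, 0, 0, 0], [0, 0.077, -0.056, 10, 0, 0, 0], [0, 0.11, -0.08, 14, 0, 0, 0], [0, 0.143, -0.104, 18, 0, 0, 0], [0, 0.176, -0.128, 22, 0, 0, 0], [0, 0.209, -0.152, 26, 0, 0, 0], [0, 0.242, -0.176, 30, 0, 0, 0], [0, 0.275, -0.2, 35, 0, 0, 0], [0, 0.308, -0.224, 39, 0, 0, 0], [0, 0.341, -0.247, 43, 0, 0, 0], [0, 0.37, -0.268, 47, 0, 0, 0]],
])

```text
time_s: 23.65
position: [0.4897, 0.3048, 0.1568]
tcp_rot: [[-0.001, 0.966, 0.257], [-0.0, 0.257, -0.966], [-1.0, -0.001, -0.0]]
force: [-0.2, -0.9, -2.1]
opening: 0.205
```

```bash
python3 -c "
from fit import *
goto([.4847,.3516,.157],-80.48)"
```

```text
at [0.4897 0.3048 0.1568] jaw -75.1 F [-0.2  -0.9  -2.14] M [-0.08  0.09 -0.01] t 23.65 op 0.205 q6 [20.8 31.3 92.8  0.  55.9 95.9]
shift [-0.0002  0.0072 -0.0465] turn [ 5.38 -0.01  0.04]
```

>>> play_rows([
  [[0, 0.003, -0.02, 2.5, 0, 0, 0], [0, 0.005, -0.036, 4.5, 0, 0, 0], [0, 0.007, -0.046, 5.4, 0, 0, 0], [0, 0.007, -0.0465, 5.4, 0, 0, 0], [0, 0.007, -0.0465, 5.4, 0, 0, 0]],
])

```text
time_s: 24.15
position: [0.4848, 0.3493, 0.1566]
tcp_rot: [[-0.001, 0.986, 0.168], [-0.001, 0.168, -0.986], [-1.0, -0.001, 0.001]]
force: [0.7, 0.5, -1.5]
opening: 0.204
```

```bash
cat > chk2.py <<'E'
from fit import *
import sys
goto([.4847,.3516,.0365],-80.48)
s=read_state();px=s['position'];R=s['tcp_rot'];yaw=np.arctan2(R[1,1],R[0,1]);dz=px[2]-.0365
cs={n:snap(n) for n in('scene','top')};out=[]
for n,(x0,y0,w,h,f) in {'top':(235,210,90,130,4),'scene':(215,160,140,130,3.2)}.items():
    x=cv2.resize(cs[n]['pixels'][y0:y0+h,x0:x0+w,::-1],None,fx=f,fy=f,interpolation=cv2.INTER_CUBIC)
    for P in BAR:
        q=proj(cs[n],P@Rz(yaw).T+[px[0],px[1],dz]);q=(q+.5-[x0,y0])*f-.5
        cv2.polylines(x,[cv2.convexHull(q.astype(np.float32)).astype(int)],True,(0,255,0),1)
    out.append(x)
h=min(o.shape[0] for o in out);cv2.imwrite('pics/'+sys.argv[1]+'.png',np.hstack([o[:h] for o in out]))
E
python3 chk2.py e1
```

```text
at [0.4848 0.3493 0.1566] jaw -80.32 F [ 0.68  0.52 -1.51] M [-0.13  0.15  0.02] t 24.15 op 0.204 q6 [ 25.1  32.8  89.7  -0.   57.6 105.4]
shift [ 0.1201  0.0004 -0.0024] turn [0.16 0.04 0.06]
```

View pics/e1.png

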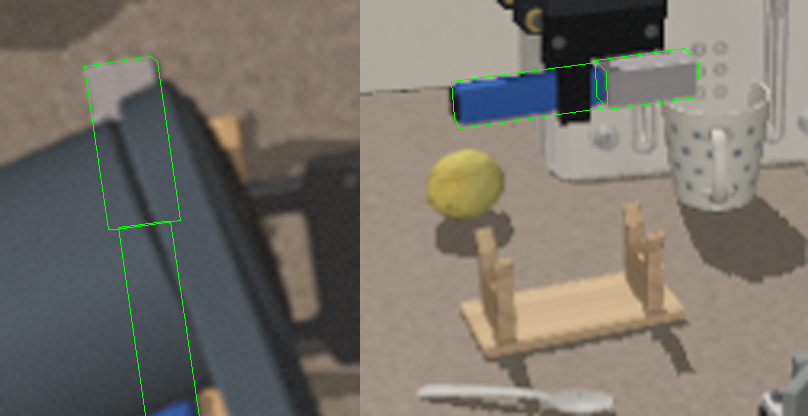

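The bar matches the predicted outline in both views (no slip in the grip). Lower, correcting 2 mm sideways.

>>> play_rows([
  [[0.01, 0, -0.0024, 0.15, 0, 0, 0], [0.03, 0, -0.0024, 0.15, 0, 0, 0], [0.05, 0, -0.0024, 0.15, 0, 0, 0], [0.07, 0, -0.0024, 0.15, 0, 0, 0], [0.08, 0, -0.0024, 0.15, 0, 0, 0], [0.08, 0, -0.0024, 0.15, 0, 0, 0]],
])

```text
time_s: 24.85
position: [0.4839, 0.3508, 0.0751]
tcp_rot: [[-0.004, 0.986, 0.164], [-0.002, 0.164, -0.987], [-1.0, -0.004, 0.001]]
force: [0.0, -1.3, -2.8]
opening: 0.204
```

```bash
python3 chk2.py e2
```

```text
at [0.4839 0.3508 0.0751] jaw -80.58 F [ 0.01 -1.29 -2.82] M [-0.02  0.21  0.04] t 24.85 op 0.204 q6 [ 25.2  39.5  92.5  -0.   48.2 105.8]
shift [ 0.0386  0.0011 -0.0007] turn [-0.1   0.07  0.23]
```

View pics/e2.png

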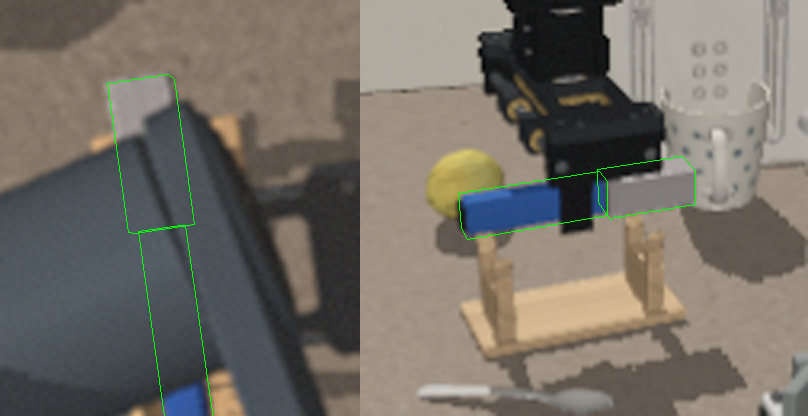

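>>> play_rows([
  [[0.006, 0.0005, -0.0007, 0, 0, 0, 0], [0.012, 0.0005, -0.0007, 0, 0, 0, 0], [0.018, 0.0005, -0.0007, 0, 0, 0, 0], [0.023, 0.0005, -0.0007, 0, 0, 0, 0], [0.028, 0.0005, -0.0007, 0, 0, 0, 0], [0.033, 0.0005, -0.0007, 0, 0, 0, 0], [0.036, 0.0005, -0.0007, 0, 0, 0, 0], [0.036, 0.0005, -0.0007, 0, 0, 0, 0]],
])

```text
time_s: 25.75
position: [0.4851, 0.3524, 0.0404]
tcp_rot: [[-0.001, 0.986, 0.164], [-0.0, 0.164, -0.986], [-1.0, -0.001, 0.0]]
force: [-0.9, -0.5, -3.1]
opening: 0.203
```

```bash
python3 chk2.py e3
```

```text
at [0.4851 0.3524 0.0404] jaw -80.54 F [-0.87 -0.47 -3.1 ] M [-0.09  0.19  0.02] t 25.75 op 0.203 q6 [ 25.3  42.7  93.2   0.   44.2 105.9]
shift [ 0.0039 -0.0005  0.0007] turn [-0.06  0.02  0.06]
```

View pics/e3.png

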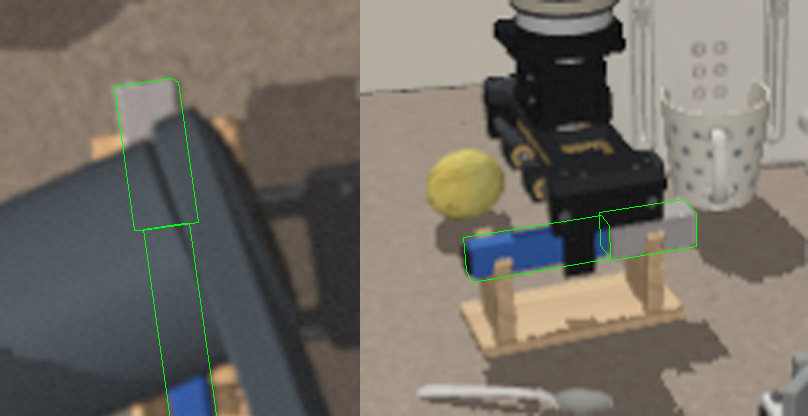

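The bar is between the lips of both uprights, unloaded. Last 4 mm.

>>> play_rows([
  [[0.001, -0.0005, 0.0007, 0, 0, 0, 0], [0.002, -0.0005, 0.0007, 0, 0, 0, 0], [0.003, -0.0005, 0.0007, 0, 0, 0, 0], [0.004, -0.0005, 0.0007, 0, 0, 0, 0], [0.004, -0.0005, 0.0007, 0, 0, 0, 0]],
])

```text
time_s: 26.35
position: [0.485, 0.3518, 0.0369]
tcp_rot: [[-0.0, 0.986, 0.164], [-0.0, 0.164, -0.986], [-1.0, -0.0, 0.0]]
force: [-0.1, -0.2, -2.8]
opening: 0.206
```

```bash
python3 -c "
from fit import *
goto([.4847,.3516,.0365],-80.48)"
```

```text
at [0.485  0.3518 0.0369] jaw -80.54 F [-0.13 -0.17 -2.78] M [-0.01  0.2   0.02] t 26.35 op 0.206 q6 [ 25.3  43.   93.3   0.   43.7 105.8]
shift [ 0.0004 -0.0003  0.0001] turn [-0.06  0.    0.01]
```

>>> play_rows([
  [[0.0005, 0, 0, 0, 0, 0, 0], [0.001, 0, 0, 0, 0, 0, 0], [0.001, 0, 0, 0, 0, 0, 0]],
])

```text
time_s: 26.65
position: [0.4851, 0.3518, 0.0365]
tcp_rot: [[0.0, 0.986, 0.164], [0.0, 0.164, -0.986], [-1.0, 0.0, -0.0]]
force: [-1.4, 0.0, 1.9]
opening: 0.202
```

```bash
python3 -c "
from fit import *
goto([.4847,.3516,.0365],-80.48)"
```

```text
at [0.4851 0.3518 0.0365] jaw -80.53 F [-1.38  0.04  1.86] M [-0.19  0.37  0.02] t 26.65 op 0.202 q6 [ 25.3  43.   93.4  -0.   43.6 105.8]
shift [ 0.     -0.0004  0.0002] turn [-0.05 -0.   -0.01]
```

Seated (upward reaction). Release and retreat upward.

>>> play_rows([
  [[0, 0, 0, 0, 0, 0, 0.022], [0, 0, 0, 0, 0, 0, 0.026], [0, 0, 0, 0, 0, 0, 0.04], [0, 0, 0, 0, 0, 0, 0.06], [0, 0, 0, 0, 0, 0, 0.07], [0, 0, 0, 0, 0, 0, 0.07], [0, 0, 0, 0, 0, 0, 0.07]],
])

```text
time_s: 27.35
position: [0.4851, 0.3518, 0.036]
tcp_rot: [[-0.0, 0.986, 0.164], [0.0, 0.164, -0.986], [-1.0, -0.0, -0.0]]
force: [0.2, -0.1, 0.4]
opening: 0.666
```

>>> play_rows([
  [[-0.01, 0, 0, 0, 0, 0, 0.07], [-0.025, 0, 0, 0, 0, 0, 0.07], [-0.045, 0, 0, 0, 0, 0, 0.07], [-0.07, 0, 0, 0, 0, 0, 0.07], [-0.1, 0, 0, 0, 0, 0, 0.07], [-0.13, 0, 0, 0, 0, 0, 0.07], [-0.16, 0, 0, 0, 0, 0, 0.07], [-0.18, 0, 0, 0, 0, 0, 0.07]],
])

```text
time_s: 28.15
position: [0.4859, 0.3523, 0.2202]
tcp_rot: [[0.005, 0.986, 0.164], [0.002, 0.164, -0.986], [-1.0, 0.005, -0.001]]
force: [0.1, 0.1, -0.1]
opening: 0.801
```

```bash
python3 -c "
from fit import *
goto([.33,.45,.22],-80)"
```

```text
at [0.4859 0.3523 0.2202] jaw -80.53 F [ 0.1   0.1  -0.09] M [-0.01  0.14 -0.02] t 28.15 op 0.801 q6 [ 25.3  28.3  86.1   0.   65.2 105.8]
shift [-0.0003 -0.1377 -0.122 ] turn [-0.53 -0.08 -0.28]
```

>>> play_rows([
  [[0, -0.02, -0.02, 0, 0, 0, 0.07], [0, -0.05, -0.05, 0, 0, 0, 0.07], [0, -0.08, -0.08, 0, 0, 0, 0.07], [0, -0.11, -0.11, 0, 0, 0, 0.07], [0, -0.135, -0.14, 0, 0, 0, 0.07], [0, -0.145, -0.16, 0, 0, 0, 0.07], [0, -0.15, -0.17, 0, 0, 0, 0.07], [0, -0.15, -0.17, 0, 0, 0, 0.07]],
])

```text
time_s: 28.95
position: [0.3086, 0.4958, 0.2171]
tcp_rot: [[0.001, 0.986, 0.167], [0.001, 0.167, -0.986], [-1.0, 0.002, -0.001]]
force: [0.5, 0.3, 0.1]
opening: 0.807
```

```bash
python3 - <<'E'
from fit import *
cs={n:snap(n,n+'_end.png') for n in('scene','top')}
s=read_state();print(s['time_s'],s['position'],s['force'])
r=trace('top','bar');r2=trace('scene','bar')
for n,q in(('top',r),('scene',r2)):
    if q: print(n,q[0]['p'],fitmask(cs[n],BAR,q[0]['mask'],[.484,.351,.17]))
for k,z in(('salt_shaker',.09),('teaspoon',.005),('mug',.09),('tin',.058),('jaw_pad',.04)):
    for n in cs:
        for q in trace(n,k)[:2]: print(k,n,round(q['p'],2),np.round(q['at'],1))
c=cs['top'];x=cv2.resize(c['pixels'][160:250,350:490,::-1],None,fx=5.5,fy=5.5,interpolation=cv2.INTER_CUBIC);cv2.imwrite('pics/cl_end.png',x)
E
```

```text
29.05 [0.30984221 0.49435607 0.21652501] [ 0.10987968 -1.26315621 -0.81951499]
top 0.93 (array([0.48439232, 0.35204911, 0.16274574]), np.float64(0.9169153985418603))
scene 0.89 (array([0.48359378, 0.35100063, 0.16468861]), np.float64(0.8224054823160463))
salt_shaker scene 0.8 [361.9 236.9]
salt_shaker scene 0.34 [395.  322.5]
salt_shaker top 0.96 [284.4 177.7]
teaspoon scene 0.49 [270.2 281.1]
teaspoon top 0.95 [338.7 295.1]
mug scene 0.68 [324.1 207.4]
mug top 0.84 [188.1 201. ]
tin scene 0.87 [370.8 281.8]
tin scene 0.2 [399.7 324.1]
jaw_pad scene 0.48 [377.9 296.2]
```

View pics/scene_end.png

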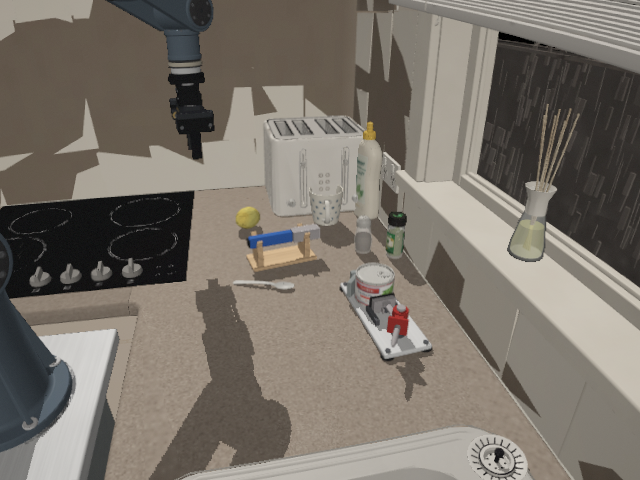

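View pics/top_end.png

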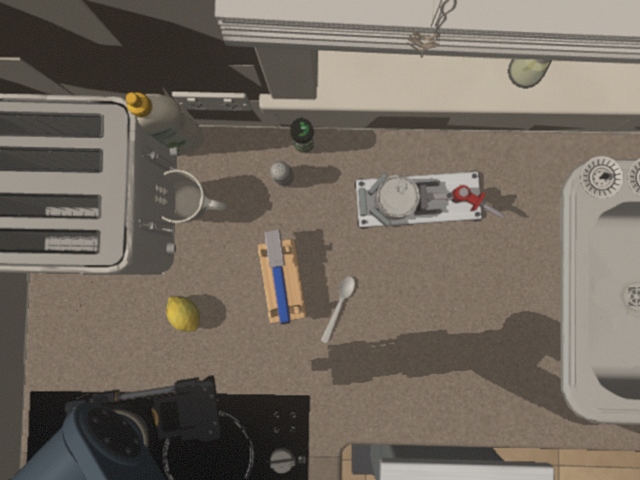

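View pics/cl_end.png

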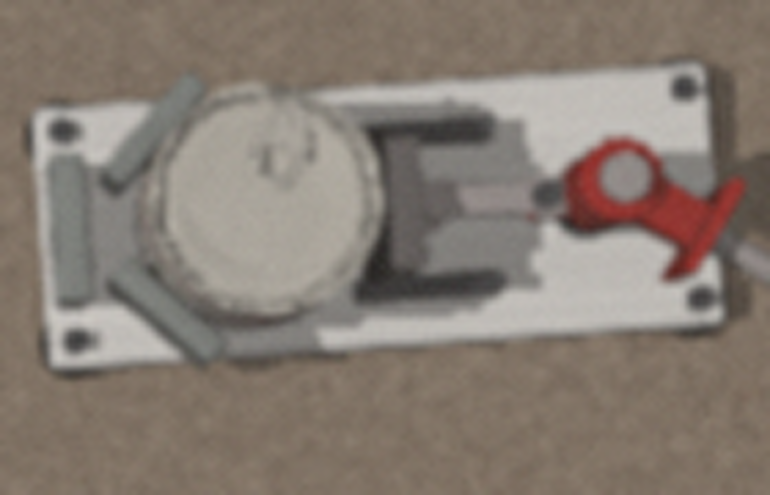

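The bar lies in its rest (top 278,275) and the jaw is against the tin. The lever is over (stub tip near top 502,215), and the spoon, shaker and mug are where they were. Hand in.

```bash
python3 - <<'E'
from fit import *
c=capture('top');g=onz(c,[502.5,215.5],.055)[0];d=g[:2]-[.649,.028];print(g,np.linalg.norm(d),np.degrees(np.arctan2(d[1],d[0]))%360)
print(read_state()['qvel'].round(2))
print(hand_in())
E
```

```text
[ 0.6098332  -0.04560946  0.055     ] 0.08338099434467186 241.9830396216189
[ 0.13  0.06 -0.    0.01 -0.05 -0.05]
the job is handed in; nothing more can be done
None
```

The tin is locked in the clamp and the bar is back in its rest. I handed the job in at about 29 s of the 72 s allowed; no verdict is reported.

- **Pushing home:** I seated the bar on the stub with about 5 N, against the limit of about 8 N.
- **Swing:** the tangential force peaked at about 14 N before the dead point and fell to nearly zero as the lever went over. I then felt the stop at about 5 N and eased off at once. After that I drew the bar off without load and set it back in the rest.
- **Lever:** the last picture puts the stub at about 242°, and the end stop is expected at about 241.6°. The jaw is against the tin.
- **Bar:** it is within about 1 mm and 0.5° of where it first lay.
- **Salt shaker, teaspoon, mug:** they look unmoved in the top and scene pictures. The networks' reported centres shifted by a few pixels in places, most for the teaspoon in the scene view (about 7 px, at low confidence), but its top-view position agreed to 0.2 px.
- **Check that did not work:** in the last top picture the networks did not find the tin or the jaw pad. I judged those two by eye and from the scene view, where both were found (the jaw pad at low confidence, 0.48).

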